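Grip a reagent bottle in the cam clamp

ROBOT

A 6-joint arm with a two-finger parallel gripper is mounted at the origin on a cart in front of the work surface, level with it; the furniture and walls round the work are solid. World frame = base frame: x ahead of the robot, y to its left, z up, the work surface at z = 0. Lengths are in m, angles in rad, forces in N, time in s.
With the tool pointing down it reaches from about 0.35 to 0.975 m from the base axis. Payload 4.9 kg.
Tool frame: the origin (TCP) lies midway between the tips of the shut fingers; the grasp point (between the pads) lies 19 mm behind it (manip.pinch_z is the x of the grasp point in the tool frame, in m); x points along the fingers, y is the direction in which the jaws open and shut, and the axes are right-handed (so a half turn about x gives the same grasp; the last joint's range is limited). The gripper opens to 85 mm and grips with 20 to 120 N. Pads are 22 mm wide; open, the fingers measure 114 mm over their backs; the gripper's body (76 mm by 85 mm) begins 54 mm behind the grasp point. The pads swing forward as they close: fully open they stand 13 mm farther back than shut.
Start: joints at [-1.262, 0.053, 1.613, -0, 1.476, -0.119], TCP at [0.259, -0.569, 0.231] pointing down, gripper open.
Joint ranges: [-3.01, 3.01], [-1.01, 2.22], [0.06, 2.58], [-1.02, 4.17], [0.09, 2.62], [-3.14, 3.14]. Speed limits (rad/s): [2.57, 2.57, 3.14, 3.14, 3.14, 3.14].

INTERFACE

Orientations are given as a unit quaternion [w, x, y, z].
In Python, from plant import sensors, cams, workorder, manip gives the robot as it stands.
- The arm moves only by the tool drive_tool, never from a script. Its argument "series" is a list of rows, each an object of numbers: "x", "y", "z": the shift along the tool's x, y, z in units of 25 mm (1.0 is 25 mm); "ax", "ay", "az": the turn, a rotation vector about the tool's x, y, z in units of 5 degrees (1.0 is 5 degrees). A call has 1 to 5 rows; each row is the pose to reach, as a shift and turn from the pose commanded when the call began, along the tool's axes at that moment; what a row does not reach only later rows make up. A row lasts 1/12 s, in which the tool goes at most 41.7 mm and 7.16 degrees, less where a joint would pass 70% of its speed; a pose out of reach is approached as far as the arm can. A call with a gripper value outside its range is refused whole. "hand" is the opening, from 0 (shut) to 1 (fully open), set as the call begins (left out, the last holds). The fingers move at their own pace and stop on an object; the grip force is fixed at half the most. Time passes only in rows, so rows that repeat a pose let the fingers close. It gives the time, the measured TCP pose, the force and the opening at its end, in the units of the state.
- sensors.state(): the state, without advancing time (a new reading comes with each control period).
- cams.grab_frame(name): name is "scene" or "top" or "wrist"; returns a dict with "img" (400x640x3 uint8, blue, green, red), "camera_matrix" (3x3 intrinsics, pixels), "cam_to_world" (4x4, takes a point from camera to world coordinates). Camera axes: x right, y down, z forward; pixel columns grow to the right and rows downward; lengths in m; the calibration is good to about 2 mm. A picture is of the moment at which its call begins. There is no depth.
- workorder.job_done(): hands the job in, once; it reports no verdict.
The state is a dict: "time": time; "joint_pos": joint angles; "joint_vel": joint speeds; "joint_efforts": joint torques, N m; "tool_pos": TCP position; "tool_rot": TCP orientation; "contact_force": force on the tool from outside, world axes, zero at the start; "ft_torque": the same for the moment, N m; "gripper_width": opening from 0.0 (shut) to 1.0 (fully open).
Only numpy, scipy, OpenCV 4.12 (cv2) and the standard library are available. Lean on these libraries where they do the work, as an engineer would, in place of code of your own. Each camera call takes 0.05 s, during which the arm holds its last target.

TASK

Stand the small screw-cap reagent bottle, just left of the bottle clamp, upright on the clamp's raised round rest, between the jaw pad and the V, and let go of it. Then swing the clamp's cam lever round to its highest lift point, where it points straight away from the bottle, so that the jaw presses the bottle into the V ready for its cap to be undone. The lever springs back if released, so finish while still holding it at that point; leave the other things on the bench alone.

Things in the scene. Friction and masses are not known exactly. Their poses are not given: they have to be found in the camera images.
- bottle_mid (a point): centre (half-way up) of the reagent bottle: clear, round, 57 mm across, 125 mm tall, 0.11 to 0.22 kg, standing loose left of the clamp; z is its upright axis. Its side is straight from 6 to 87 mm above its foot, then slopes in to a 28 mm wide screw cap, straight over the top 10 mm. Not the taller bottle with a white cap, nor the jars.
- bottle: the same reagent bottle; origin at the centre of its underside, z up its axis
- bottle_clamp: bottle clamp fixed to the bench: base plate x -45 to +45, y -56 to +140 mm. Along its y axis, from +y to -y: V-block, round rest, sprung jaw pad, cam with lever. Origin on the bench, z up; y is the jaw's travel, from the cam to the V. It is turned 0.15 to 0.5 rad anticlockwise from above, so y points to the robot's left and a little back to it. All but the lever's knob is below 105 mm.
- rest_top (a point): centre of the rest's round rubber top, 44 mm across (narrower than the bottle), 34 mm above the bench. A bottle centred here has 3 mm to spare to each face of the V and 7 mm to the open jaw pad; the jaw later pushes it the last 5 mm along the clamp's +y into the V.
- vee_seat (a point): the point, level with the rest's top, where the axis of a bottle lies once it is pressed home in the V: 5 mm along the clamp's +y from rest_top
- vee_block: the fixed V-block with rubber-lined faces at 45 degrees either side of the clamp's y axis, opening towards the cam; faces 40 to 86 mm above the bench, so a bottle on the rest stands out above it from 52 mm over its foot. Its origin is that of bottle_clamp.
- jaw_pad: rubber-faced jaw pad, 44 mm wide and high, its middle 74 mm above the bench, on springs (1.5 N per mm, 3 N preload) before the slide that the cam pushes towards the V, 16.5 mm in all. Its face is 36 mm along the clamp's +y from this origin. With the lever at its highest point it presses a seated bottle with about 9 N.
- lever_pivot (a point): point on the lever's upright pivot axis, 115 mm above the bench, level with knob_grip
- knob_grip (a point): centre of the grip part of the upright black knob at the lever's end: 22 mm across, 40 mm tall (95 to 135 mm above the bench), this point at 115 mm. It turns freely on its pin, so the grip need not turn with the lever, and goes round the pivot on a level circle of 95 mm radius. Grip it from above or push it sideways.
- cam_lever (a joint): lever angle (rad), growing anticlockwise from above. 0: open, on its stop, as at the start, the knob on the robot's side of the clamp. 1.75: highest lift, the lever in line with the clamp, pointing along its -y, straight away from the bottle. Beyond, the lift falls, up to a stop at 2.30. A spring pulls it back to 0: at the knob 3 N when open, 5 N at 1.75, at most 7 N on the way.
- jar_a: bystander: jar with a wide lid, 47 mm across, 80 mm tall, to the left of the bottle, at the rear; origin at its underside
- timer: bystander: bench timer, 62 x 68 x 24 mm, to the left of the bottle, at the front; origin at its underside
- oring_box: bystander: small card box, 32 x 52 x 20 mm, at the right; origin at its underside

How it is judged:
By the outcome, as a careful person would: the job done as asked, in the order asked, and still so for the second after the job is handed in, while the arm keeps its last pose, push and grip.
It also fails if it takes over 59 s, if anything falls off the work surface, if the arm or the gripper's body presses on something with over 40 N, if the wrist force passes 120 N, or if a joint passes its speed limit or range.

## Working session

There is one attempt and no reset: what is moved stays moved. The work goes in short steps, Python scripts to look and compute and a tool call to move; the robot and the scene stay as the last step left them, time stands still between calls to the robot, and variables do not carry over. Pictures are saved under pics/ and viewed, and the job is handed in when it is done.

Besides the shell and the picture viewer there is one more tool, called after "Call:" as name(argument=value, ...), one argument or row to a line, values as JSON. drive_tool: Moves the arm, as the interface text tells. Its arguments: {"type":"object","properties":{"series":{"type":"array","items":{"type":"object","properties":{"x":{"type":"number"},"y":{"type":"number"},"z":{"type":"number"},"ax":{"type":"number"},"ay":{"type":"number"},"az":{"type":"number"}}}},"hand":{"type":"number"}},"required":["series"]}

```bash
mkdir -p pics; ls; python3 - <<'E'
from plant import sensors,cams,manip
import cv2,numpy as np
print(sensors.state()); print({k:getattr(manip,k) for k in dir(manip) if k[0]!='_'})
for n in ['scene','top','wrist']:
    f=cams.grab_frame(n); cv2.imwrite(f'pics/{n}0.png',f['img']); print(n,f['camera_matrix'].tolist(),np.round(f['cam_to_world'],4).tolist())
E
```

```text
pics
{'time': 0.0, 'joint_pos': array([-1.26199668e+00,  5.33762259e-02,  1.61429620e+00,  7.58513389e-07,
        1.47601786e+00, -1.19037020e-01]), 'joint_vel': array([ 0.00107925, -0.00043235, -0.0002974 , -0.00147543, -0.00157243,
        0.00016448]), 'joint_efforts': array([ 1.47613631e-03, -3.93679583e+01, -3.70179427e+01, -2.07044008e-05,
        6.93523689e-03,  2.58755300e-06]), 'tool_pos': array([ 0.25910161, -0.56807165,  0.23004971]), 'tool_rot': array([-0.14937366, -0.69091904, -0.15085029,  0.69105903]), 'contact_force': array([-0.30720485,  0.8036092 , -0.14954963]), 'ft_torque': array([-0.01894342, -0.0264369 ,  0.02906727]), 'gripper_width': 1.0034961989532212}
{'IKError': <class 'plant.IKError'>, 'pinch_z': -0.0187}
scene [[404.42304063141245, 0.0, 326.0464102468996], [0.0, 404.42304063141245, 200.64188905553527], [0.0, 0.0, 1.0]] [[-0.8128, -0.3727, 0.4478, -0.0228], [-0.5822, 0.4924, -0.6469, 0.6134], [0.0206, -0.7866, -0.6172, 0.7923], [0.0, 0.0, 0.0, 1.0]]
top [[465.54003358565404, 0.0, 312.0589655453731], [0.0, 465.54003358565404, 189.7278961489854], [0.0, 0.0, 1.0]] [[-0.0186, -0.9975, 0.0682, 0.4042], [-0.9998, 0.0188, 0.0016, -0.1105], [-0.0029, -0.0682, -0.9977, 1.1965], [0.0, 0.0, 0.0, 1.0]]
wrist [[336.87805522220697, 0.0, 316.55463515283026], [0.0, 336.87805522220697, 195.40038244760862], [0.0, 0.0, 1.0]] [[0.4146, -0.8614, -0.2935, 0.3341], [-0.91, -0.3934, -0.131, -0.5344], [-0.0026, 0.3214, -0.9469, 0.373], [0.0, 0.0, 0.0, 1.0]]
```

View pics/scene0.png

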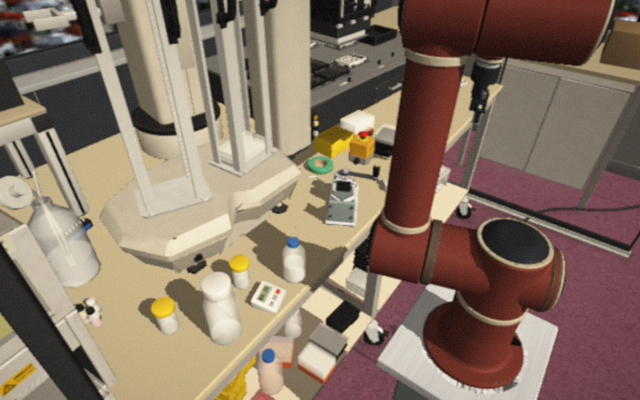

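View pics/top0.png

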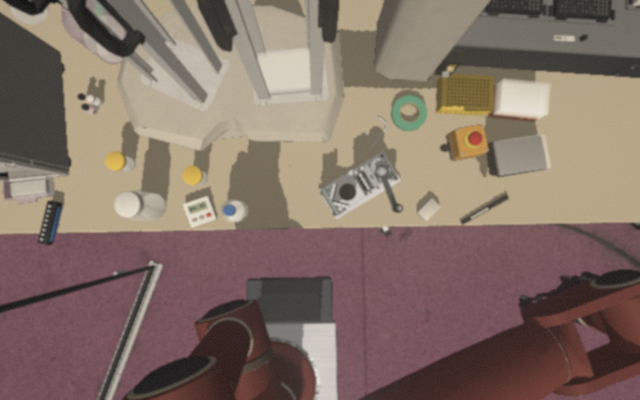

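View pics/wrist0.png

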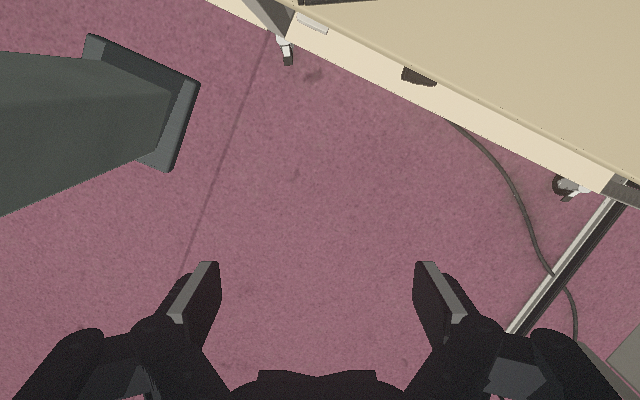

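The scene camera shows the blue-capped bottle at about (293,258) and the clamp at (342,203). In the top view the bottle cap is at (230,209), the clamp at about (358,184) and the knob at (398,208). Next I'll enlarge crops and measure.

```bash
cat > h.py <<'E'
import numpy as np,cv2
from plant import sensors,cams,workorder,manip
from scipy.spatial.transform import Rotation as R
def ray(f,u,v):
    K=np.array(f['camera_matrix']);T=np.array(f['cam_to_world'])
    d=T[:3,:3]@np.linalg.inv(K)@np.array([u,v,1.]);return T[:3,3],d/np.linalg.norm(d)
def onz(f,u,v,z):
    o,d=ray(f,u,v);return o+d*(z-o[2])/d[2]
def proj(f,p):
    K=np.array(f['camera_matrix']);T=np.array(f['cam_to_world'])
    q=K@(T[:3,:3].T@(np.asarray(p,float)-T[:3,3]));return q[:2]/q[2]
def tri(rs):
    A=0;b=0;Ps=[]
    for o,d in rs:
        P=np.eye(3)-np.outer(d,d);A=A+P;b=b+P@o;Ps.append(P)
    x=np.linalg.solve(A,b);return x,[np.linalg.norm(P@(x-o)) for P,(o,d) in zip(Ps,rs)]
def rot(s): return R.from_quat(s['tool_rot'],scalar_first=True)
def grab(n,tag):
    f=cams.grab_frame(n);cv2.imwrite(f'pics/{tag}.png',f['img']);np.savez(f'pics/{tag}.npz',**f);return f
def crop(f,x0,y0,w,h,k,name):
    im=cv2.resize(f['img'][y0:y0+h,x0:x0+w],None,fx=k,fy=k,interpolation=cv2.INTER_CUBIC);cv2.imwrite(f'pics/{name}.png',im)
def go(p,Rt=None):
    s=sensors.state();r=rot(s);d=r.inv().apply(np.asarray(p)-s['tool_pos'])/0.025
    a=np.zeros(3) if Rt is None else np.degrees((r.inv()*Rt).as_rotvec())/5
    return np.round(d,2),np.round(a,2)
E
python3 - <<'E'
from h import *
f=grab('top','t1');g=grab('scene','s1')
crop(f,300,130,130,100,6,'t1c');crop(f,170,160,100,75,6,'t1b');crop(g,310,150,80,90,6,'s1c');crop(g,220,220,100,100,6,'s1b')
for n,im in (('t',f),('s',g)):
    h=cv2.cvtColor(im['img'],cv2.COLOR_BGR2HSV)
    m=cv2.inRange(h,(100,110,60),(125,255,255))
    k,l,st,c=cv2.connectedComponentsWithStats(m)
    for i in range(1,k):
        if st[i,4]>15: print(n,st[i],c[i])
E
```

```text
t [ 50 207  10  35  79] [ 54.4556962  224.58227848]
s [ 84 223   7   8  33] [ 87.09090909 225.90909091]
s [288 238  11  10  90] [292.78888889 242.08888889]
s [263 350  11  13 118] [267.95762712 355.58474576]
```

View pics/t1c.png

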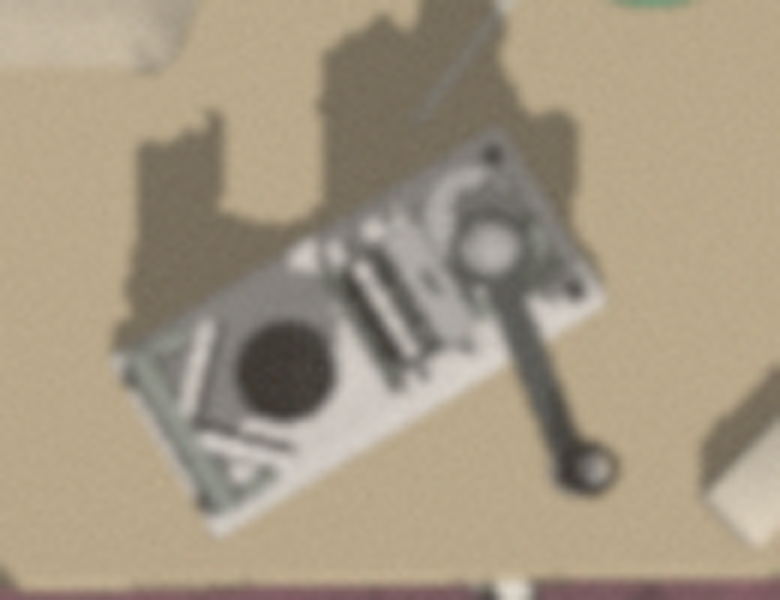

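View pics/t1b.png

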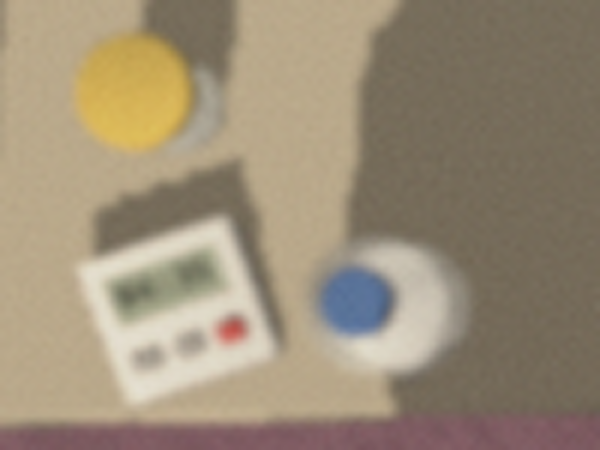

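View pics/s1c.png

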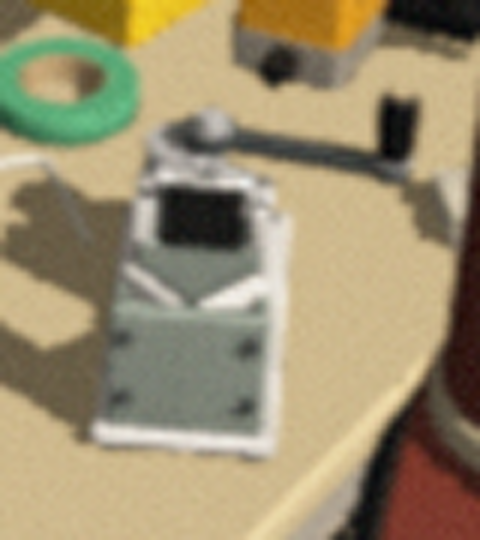

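View pics/s1b.png

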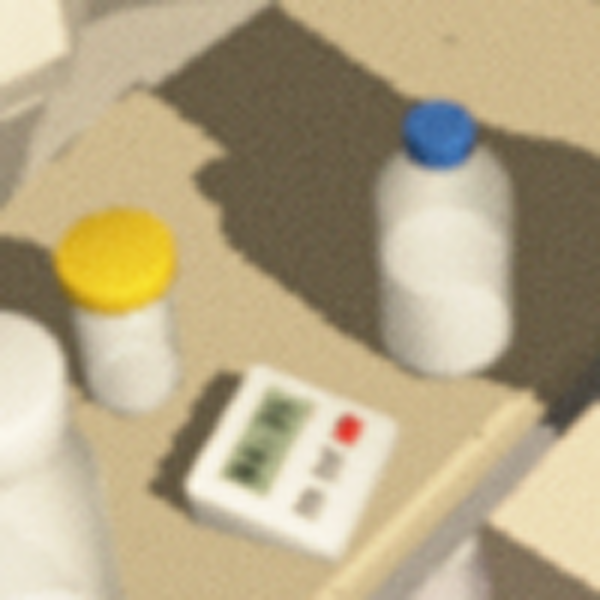

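Top view crops: cap centre at about (229,210), black rest disc at (347.5,191.5), pivot boss at (381.5,171), knob top at (399,207.5). I'll refine these with masks and cast rays.

```bash
python3 - <<'E'
from h import *
f=dict(np.load('pics/t1.npz'));g=dict(np.load('pics/s1.npz'))
h=cv2.cvtColor(f['img'],cv2.COLOR_BGR2HSV)
m=cv2.inRange(h,(100,90,40),(125,255,255));m[:, :200]=0;m[:,260:]=0
M=cv2.moments(m,True);ct=(M['m10']/M['m00'],M['m01']/M['m00'])
print('cap',ct,M['m00'],onz(f,*ct,.125))
h2=cv2.cvtColor(g['img'],cv2.COLOR_BGR2HSV)
m=cv2.inRange(h2,(100,90,40),(125,255,255));m[:230]=0;m[260:]=0;m[:,:270]=0;m[:,310:]=0
M=cv2.moments(m,True);cs=(M['m10']/M['m00'],M['m01']/M['m00'])
x,r=tri([ray(f,*ct),ray(g,*cs)]);print('scene',cs,M['m00'],onz(g,*cs,.121),'tri',x,r)
# rest
v=h[...,2].copy();
m=cv2.inRange(v,0,85);mm=np.zeros_like(m);mm[178:206,335:361]=m[178:206,335:361]
k,l,st,c=cv2.connectedComponentsWithStats(mm);i=1+np.argmax(st[1:,4]);print('rest',st[i],c[i],onz(f,*c[i],.034),'diam mm',2*np.sqrt(st[i,4]/np.pi)*1.16/465*1000)
for n,u,vv,z in (('pivot',490/6+300-.4,246/6+130-.4,.105),('knobtop',594/6+300-.4,467/6+130-.4,.135)): print(n,onz(f,u,vv,z))
# base corners at plate top
for u,vv in ((118,355),(218,533),(603,298),(495,128)): print('corner',onz(f,u/6+300-.4,vv/6+130-.4,.01))
for u,vv in ((97,440),(270,455)): print('cs',onz(g,u/6+310-.4,vv/6+150-.4,.01))
for n,u,vv,z in (('knob s',400,98,.135),('knobbot s',398,158,.095)):print(n,onz(g,u/6+310-.4,vv/6+150-.4,z))
E
```

```text
cap (228.97058823529412, 209.94117647058823) 68.0 [0.43440207 0.08327823 0.125     ]
scene (292.78350515463916, 242.05154639175257) 97.0 [0.43456458 0.08677585 0.121     ] tri [0.43522559 0.08482542 0.1189768 ] [np.float64(0.0007917283224605268), np.float64(0.000791728322460424)]
rest [340 184  15  15 182] [346.84065934 191.2032967 ] [ 0.47831122 -0.19555337  0.034     ] diam mm 37.97482574090439
pivot [ 0.5208806  -0.27257263  0.105     ]
knobtop [ 0.43260736 -0.30515937  0.135     ]
corner [ 0.48740264 -0.12703934  0.01      ]
corner [ 0.41097775 -0.16793344  0.01      ]
corner [ 0.50786236 -0.33416983  0.01      ]
corner [ 0.58174702 -0.29027857  0.01      ]
cs [ 0.48390894 -0.12020347  0.01      ]
cs [ 0.41032699 -0.16177663  0.01      ]
knob s [ 0.43238189 -0.30149609  0.135     ]
knobbot s [ 0.43297602 -0.30824991  0.095     ]
```

```bash
python3 - <<'E'
from h import *
s=sensors.state();r=rot(s);print('tool axes cols\n',np.round(r.as_matrix(),3))
f=dict(np.load('pics/t1.npz'))
w=cams.grab_frame('wrist');T=w['cam_to_world']
print('cam in tool',r.inv().apply(T[:3,3]-s['tool_pos']),'\n',np.round(r.as_matrix().T@T[:3,:3],3))
print('jar',onz(f,170+133/6,160+92/6,.08),'edge',onz(f,300,130+575/6,0),onz(f,200,160+410/6,0))
th=0.5;Rt=R.from_matrix(np.array([[0,np.cos(th),np.sin(th)],[0,np.sin(th),-np.cos(th)],[-1,0,0]]))
print(np.linalg.det(Rt.as_matrix()),go((.478,-.1955,.35),Rt))
Rt2=R.from_matrix(np.array([[0,-np.cos(th),-np.sin(th)],[0,-np.sin(th),np.cos(th)],[-1,0,0]]))
print(go((.478,-.1955,.35),Rt2))
E
```

```text
tool axes cols
 [[-0.     0.415 -0.91 ]
 [ 0.001 -0.91  -0.415]
 [-1.    -0.001 -0.   ]]
cam in tool [-0.14277388  0.00015592 -0.08220574] 
 [[ 0.001 -0.322  0.947]
 [ 1.     0.    -0.001]
 [ 0.     0.947  0.322]]
jar [0.52071174 0.17963305 0.08      ] edge [ 0.39382659 -0.07594298  0.        ] [0.39220157 0.180472   0.        ]
0.9999999999999998 (array([ -4.76,  -9.95, -14.15]), array([-1.883e+01, -1.000e-02,  1.000e-02]))
(array([ -4.76,  -9.95, -14.15]), array([1.717e+01, 1.000e-02, 1.000e-02]))
```

Call:
drive_tool(
  series=[
    {"x": -1,"y": -1,"z": -1,"ax": -1.4},
    {"x": -2,"y": -2,"z": -2,"ax": -2.8},
    {"x": -3,"y": -3,"z": -3,"ax": -4.2},
    {"x": -3.5,"y": -4,"z": -4.2,"ax": -5.6},
    {"x": -4,"y": -5,"z": -5.5,"ax": -7},
  ],
  hand=1,
)

```text
schema error: expected keys x, y, z, ax, ay, az
```

```bash
python3 - <<'E'
from h import *
th=0.5;Rt=R.from_matrix(np.array([[0,np.cos(th),np.sin(th)],[0,np.sin(th),-np.cos(th)],[-1,0,0]]))
s=sensors.state();print(s['time'],s['tool_pos'],s['joint_pos'])
print(go((.478,-.1955,.35),Rt))
E
```

```text
0.3 [ 0.25924361 -0.5684587   0.23085854] [-1.26196998e+00  5.29590460e-02  1.61337547e+00  4.64033102e-06
  1.47597588e+00 -1.19025641e-01]
(array([ -4.76,  -9.95, -14.15]), array([-1.883e+01, -1.000e-02,  1.000e-02]))
```

Call:
drive_tool(
  series=[
    {"x": -1,"y": -1,"z": -1,"ax": -1.4,"ay": 0,"az": 0},
    {"x": -2,"y": -2,"z": -2,"ax": -2.8,"ay": 0,"az": 0},
    {"x": -3,"y": -3,"z": -3,"ax": -4.2,"ay": 0,"az": 0},
    {"x": -3.5,"y": -4,"z": -4.2,"ax": -5.6,"ay": 0,"az": 0},
    {"x": -4,"y": -5,"z": -5.5,"ax": -7,"ay": 0,"az": 0},
  ],
  hand=1,
)

```text
time: 0.72
tool_pos: [0.3305, -0.4012, 0.3319]
tool_rot: [0.353, 0.613, 0.351, -0.613]
contact_force: [1.5, -0.3, 0.4]
gripper_width: 1.0
```

```bash
cat > n.py <<'E'
from h import *
import sys
th=0.5
def down(th): return R.from_matrix(np.array([[0,np.cos(th),np.sin(th)],[0,np.sin(th),-np.cos(th)],[-1,0,0]]))
if __name__=='__main__':
    s=sensors.state();print(round(s['time'],2),np.round(s['tool_pos'],4),np.round(s['joint_pos'],2),'F',np.round(s['contact_force'],1),'w',round(s['gripper_width'],3))
    a=[float(v) for v in sys.argv[1:]]
    print(*go(a[:3],down(a[3] if len(a)>3 else th)))
E
python3 n.py .478 -.1955 .35
```

```text
0.72 [ 0.3305 -0.4012  0.3319] [-1.03 -0.24  1.72  0.    1.66 -0.5 ] F [ 1.5 -0.3  0.4] w 1.0
[ -0.74   0.96 -10.08] [-11.77   0.03  -0.02]
```

Call:
drive_tool(
  series=[
    {"x": -0.2,"y": 0.2,"z": -1.6,"ax": -1.4,"ay": 0,"az": 0},
    {"x": -0.4,"y": 0.4,"z": -3.2,"ax": -2.8,"ay": 0,"az": 0},
    {"x": -0.6,"y": 0.6,"z": -4.8,"ax": -4.2,"ay": 0,"az": 0},
    {"x": -0.7,"y": 0.8,"z": -6.4,"ax": -5.6,"ay": 0,"az": 0},
    {"x": -0.7,"y": 0.9,"z": -8,"ax": -7,"ay": 0,"az": 0},
  ],
)

```text
time: 1.13
tool_pos: [0.4522, -0.2398, 0.3484]
tool_rot: [0.521, 0.479, 0.52, -0.478]
contact_force: [-0.2, -1.0, -0.3]
gripper_width: 1.001
```

```bash
python3 n.py .478 -.1955 .35
```

```text
1.13 [ 0.4522 -0.2398  0.3484] [-0.63 -0.26  1.71  0.    1.69 -0.72] F [-0.2 -1.  -0.3] w 1.001
[-0.06  1.18 -1.68] [-4.76  0.02 -0.02]
```

Call:
drive_tool(
  series=[
    {"x": 0,"y": 0.4,"z": -0.6,"ax": -1.4,"ay": 0,"az": 0},
    {"x": 0,"y": 0.8,"z": -1.2,"ax": -2.8,"ay": 0,"az": 0},
    {"x": 0,"y": 1.2,"z": -1.7,"ax": -4,"ay": 0,"az": 0},
    {"x": 0,"y": 1.2,"z": -1.7,"ax": -4.8,"ay": 0,"az": 0},
    {"x": 0,"y": 1.2,"z": -1.7,"ax": -4.8,"ay": 0,"az": 0},
  ],
)

```text
time: 1.55
tool_pos: [0.478, -0.1957, 0.3472]
tool_rot: [0.608, 0.361, 0.608, -0.361]
contact_force: [0.2, -0.8, 0.4]
gripper_width: 0.998
```

```bash
python3 n.py .478 -.1955 .35;python3 - <<'E'
from h import *
grab('wrist','w1')
E
```

```text
1.55 [ 0.478  -0.1957  0.3472] [-0.53 -0.25  1.71 -0.    1.69 -1.03] F [ 0.2 -0.8  0.4] w 0.998
[-0.11  0.   -0.01] [ 0.01 -0.    0.  ]
```

View pics/w1.png

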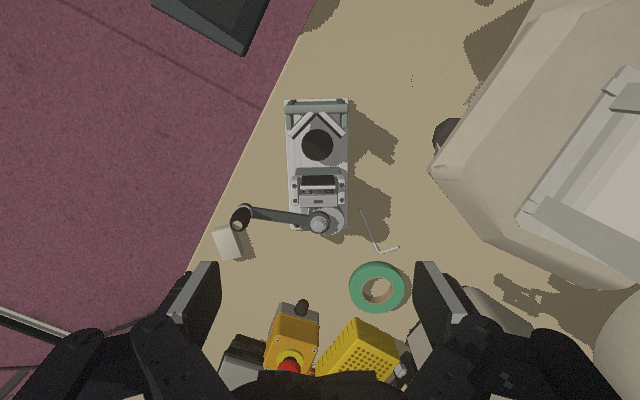

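The wrist view shows the whole clamp: rest disc at (317,145), V at the top, pivot boss at (319,221), knob at (240,217). It lies almost upright in the frame, so its turn is close to 0.5 rad.

```bash
python3 - <<'E'
from h import *
f=dict(np.load('pics/w1.npz'));crop(f,215,85,160,165,4,'w1c')
g=cv2.cvtColor(f['img'],cv2.COLOR_BGR2GRAY)
mm=np.zeros_like(g);m=cv2.inRange(g,0,60);mm[125:163,298:336]=m[125:163,298:336]
k,l,st,c=cv2.connectedComponentsWithStats(mm)
i=1+np.argmax(st[1:,4]);print(st[i],c[i],onz(f,*c[i],.034))
ct=max(cv2.findContours((l==i).astype('uint8'),0,1)[0],key=len);e=cv2.fitEllipse(ct);print(e,onz(f,*e[0],.034))
E
```

```text
[302 129  31  32 766] [316.9843342  144.43733681] [ 0.47727673 -0.1945874   0.034     ]
((316.9857482910156, 144.4306640625), (30.173492431640625, 30.53375816345215), 131.4268035888672) [ 0.47727405 -0.19457848  0.034     ]
```

View pics/w1c.png

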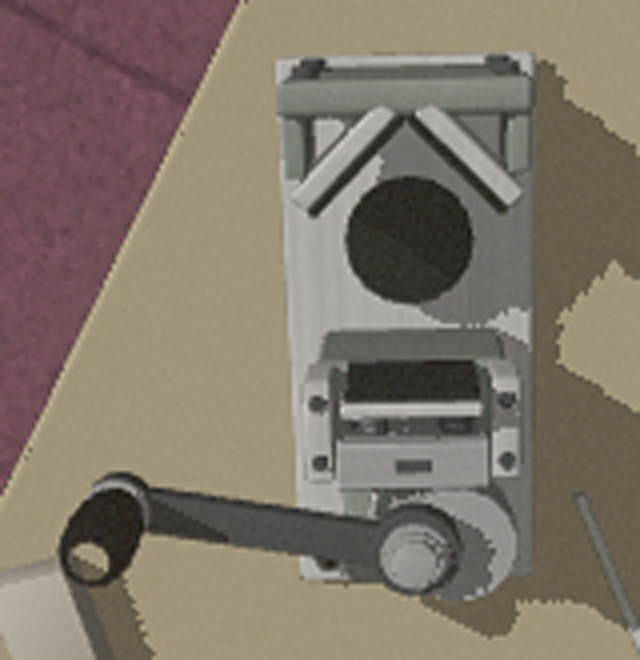

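```bash
python3 - <<'E'
from h import *
f=dict(np.load('pics/w1.npz'));t=dict(np.load('pics/t1.npz'));g=dict(np.load('pics/s1.npz'))
U=lambda u,v:(215+u/4-.4,85+v/4-.4)
c=[onz(f,*U(*p),.01) for p in ((277,60),(533,55),(303,578),(533,572))]
a=lambda d:np.degrees(np.arctan2(d[1],d[0]))
print(np.round(c,4)); print('x dir',a(c[1]-c[0]),'y-90',a(c[0]-c[2])-90,a(c[1]-c[3])-90, 'w',np.linalg.norm(c[1]-c[0]),np.linalg.norm(c[0]-c[2]))
tt=lambda u,v:(300+u/6-.4,130+v/6-.4); ss=lambda u,v:(310+u/6-.4,150+v/6-.4)
p,r=tri([ray(f,*U(412,555)),ray(t,*tt(491,245)),ray(g,*ss(212,128))]);print('pivot boss',p,r)
k,r=tri([ray(f,*U(88,562)),ray(t,*tt(594,467)),ray(g,*ss(400,100))]);print('knob top',k,r)
print('knob bottom',onz(f,*U(122,490),.095))
# cap of jaw: dark pad top edge line, jaw plate
for q,z in (((345,398),.096),((483,402),.096),((277,80),.086),((533,80),.086)): print(onz(f,*U(*q),z))
rest=np.array([.4775,-.195]);d=rest-p[:2];print('rest-pivot',np.linalg.norm(d),a(d)-90);d=k[:2]-p[:2];print('lever',np.linalg.norm(d),a(d))
E
```

```text
[[ 0.4098 -0.1659  0.01  ]
 [ 0.486  -0.1224  0.01  ]
 [ 0.5065 -0.3344  0.01  ]
 [ 0.5838 -0.2892  0.01  ]]
x dir 29.742984008905985 y-90 29.866931639782237 30.373878535514024 w 0.08779369872064828 0.19426566095328543
pivot boss [ 0.52221653 -0.27377025  0.09490511] [np.float64(0.0010884880507500657), np.float64(0.0007119077724936049), np.float64(0.0009552280311249872)]
knob top [ 0.43293097 -0.30556069  0.13176904] [np.float64(0.0009622490572775447), np.float64(0.00030322195412491444), np.float64(0.0012603277505124628)]
knob bottom [ 0.43081544 -0.29744878  0.095     ]
[ 0.47796362 -0.23704268  0.096     ]
[ 0.515561   -0.21794241  0.096     ]
[ 0.41674241 -0.16419415  0.086     ]
[ 0.48190316 -0.12856991  0.086     ]
rest-pivot 0.09057769765124045 29.582839621981506
lever 0.09477628233496503 -160.4015471680771
```

Cross-checks hold: rest (0.4777,-0.195) agrees between views to 1.5 mm, the lever length comes out at 95 mm and the plate at 88 x 194 mm, and the turn is about 0.51. Next I'll go over the bottle.

```bash
python3 n.py .435 .084 .24 .51
```

```text
1.6 [ 0.4778 -0.1963  0.3472] [-0.53 -0.25  1.71 -0.    1.69 -1.03] F [-0.2 -0.1 -1. ] w 0.998
[  4.29   3.84 -10.67] [-0.15  0.    0.  ]
```

Call:
drive_tool(
  series=[
    {"x": 0,"y": 0.6,"z": -1.6,"ax": -0.1,"ay": 0,"az": 0},
    {"x": 0.4,"y": 1.1,"z": -3.1,"ax": -0.1,"ay": 0,"az": 0},
    {"x": 0.8,"y": 1.7,"z": -4.7,"ax": -0.1,"ay": 0,"az": 0},
    {"x": 1.2,"y": 2.3,"z": -6.2,"ax": -0.1,"ay": 0,"az": 0},
    {"x": 1.6,"y": 2.8,"z": -7.7,"ax": -0.1,"ay": 0,"az": 0},
  ],
)

```text
time: 2.02
tool_pos: [0.447, 0.0056, 0.3074]
tool_rot: [0.609, 0.36, 0.608, -0.36]
contact_force: [0.8, -0.3, -0.4]
gripper_width: 0.999
```

```bash
python3 n.py .435 .084 .24 .51
```

```text
2.02 [0.447  0.0056 0.3074] [-0.15 -0.42  1.9   0.    1.66 -0.66] F [ 0.8 -0.3 -0.4] w 0.999
[ 2.7   1.09 -2.98] [-0.09  0.01 -0.01]
```

Call:
drive_tool(
  series=[
    {"x": 0.7,"y": 0.4,"z": -1,"ax": -0.1,"ay": 0,"az": 0},
    {"x": 1.4,"y": 0.8,"z": -2,"ax": -0.1,"ay": 0,"az": 0},
    {"x": 2,"y": 1.1,"z": -3,"ax": -0.1,"ay": 0,"az": 0},
    {"x": 2.7,"y": 1.1,"z": -3,"ax": -0.1,"ay": 0,"az": 0},
    {"x": 2.7,"y": 1.1,"z": -3,"ax": -0.1,"ay": 0,"az": 0},
  ],
)

```text
time: 2.43
tool_pos: [0.4329, 0.0841, 0.2362]
tool_rot: [0.609, 0.355, 0.613, -0.357]
contact_force: [-0.8, 0.1, -0.4]
gripper_width: 1.0
```

```bash
python3 n.py .435 .084 .08 .51;python3 - <<'E'
from h import *
w=grab('wrist','w2')
h=cv2.cvtColor(w['img'],cv2.COLOR_BGR2HSV);m=cv2.inRange(h,(100,90,40),(125,255,255))
k,l,st,c=cv2.connectedComponentsWithStats(m)
for i in range(1,k):
    if st[i,4]>40: print(st[i],c[i],onz(w,*c[i],.122))
E
```

```text
2.43 [0.4329 0.0841 0.2362] [ 0.02 -0.41  2.01 -0.    1.55 -0.49] F [-0.8  0.1 -0.4] w 1.0
[6.25 0.1  0.06] [ 0.06 -0.03  0.07]
[304 172  34  35 844] [321.24170616 190.01066351] [0.43480905 0.0858321  0.122     ]
```

View pics/w2.png

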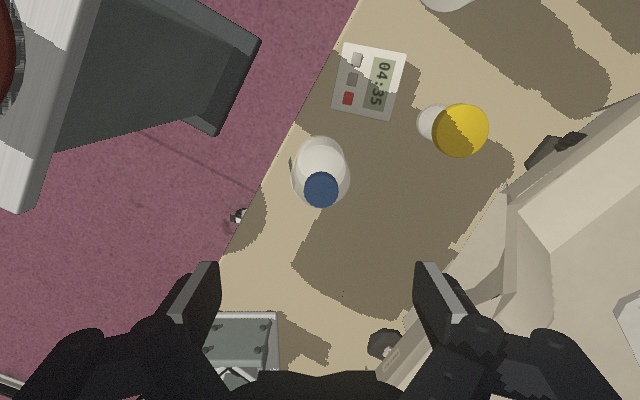

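The bottle cap is at (321,190), which gives (0.435,0.0858). That agrees with the first estimate. I'll go down round the body.

```bash
python3 n.py .435 .0855 .057 .51
```

```text
2.48 [0.4339 0.0835 0.2382] [ 0.02 -0.41  2.01 -0.    1.55 -0.49] F [ 0.1 -1.3  0.5] w 0.998
[ 7.25  0.1  -0.04] [ 0.05 -0.02  0.04]
```

Call:
drive_tool(
  series=[
    {"x": 1,"y": 0.1,"z": 0,"ax": 0,"ay": 0,"az": 0},
    {"x": 2,"y": 0.1,"z": 0,"ax": 0,"ay": 0,"az": 0},
    {"x": 3,"y": 0.1,"z": 0,"ax": 0,"ay": 0,"az": 0},
    {"x": 4,"y": 0.1,"z": 0,"ax": 0,"ay": 0,"az": 0},
    {"x": 4,"y": 0.1,"z": 0,"ax": 0,"ay": 0,"az": 0},
  ],
)

```text
time: 2.9
tool_pos: [0.4349, 0.0836, 0.1361]
tool_rot: [0.608, 0.356, 0.613, -0.359]
contact_force: [-1.1, -0.0, -0.9]
gripper_width: 0.997
```

```bash
python3 n.py .435 .0855 .057 .51;python3 - <<'E'
from h import *
w=grab('wrist','w3')
E
python3 n.py .435 .0855 .057 .51
```

```text
2.9 [0.4349 0.0836 0.1361] [ 0.02 -0.32  2.11 -0.    1.36 -0.49] F [-1.1 -0.  -0.9] w 0.997
[ 3.17  0.06 -0.05] [ 0.02 -0.04  0.08]
2.95 [0.4363 0.0837 0.1387] [ 0.02 -0.32  2.11 -0.    1.36 -0.49] F [-0.3  0.2  0.1] w 1.001
[ 3.27  0.   -0.08] [ 0.03 -0.02  0.04]
```

View pics/w3.png

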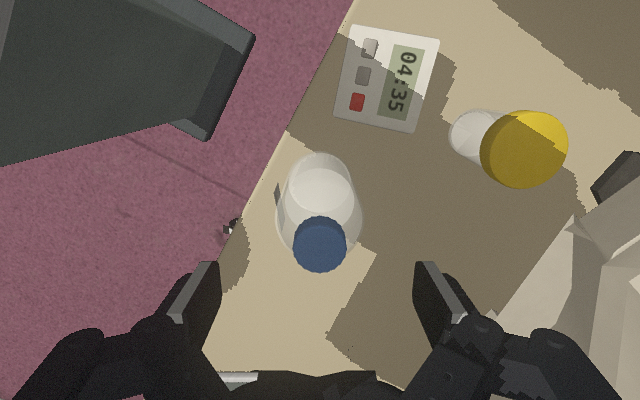

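The cap sits at (320,244) and the fingers are centred near column 316, so they are well lined up. I'll go down to grip height in two parts.

Call:
drive_tool(
  series=[
    {"x": 0.7,"y": 0,"z": -0.1,"ax": 0,"ay": 0,"az": 0},
    {"x": 1.4,"y": 0,"z": -0.1,"ax": 0,"ay": 0,"az": 0},
    {"x": 2.1,"y": 0,"z": -0.1,"ax": 0,"ay": 0,"az": 0},
    {"x": 2.8,"y": 0,"z": -0.1,"ax": 0,"ay": 0,"az": 0},
    {"x": 3.2,"y": 0,"z": -0.1,"ax": 0,"ay": 0,"az": 0},
  ],
)

```text
time: 3.37
tool_pos: [0.4375, 0.0864, 0.0613]
tool_rot: [0.611, 0.357, 0.61, -0.356]
contact_force: [1.2, -0.4, -0.3]
gripper_width: 0.997
```

Call:
drive_tool(
  series=[
    {"x": 0,"y": 0,"z": 0,"ax": 0,"ay": 0,"az": 0},
  ],
)

```text
time: 3.45
tool_pos: [0.4361, 0.0865, 0.06]
tool_rot: [0.61, 0.356, 0.611, -0.357]
contact_force: [-0.4, -0.6, -0.6]
gripper_width: 1.003
```

```bash
python3 n.py .435 .0855 .057 .51; python3 -c "
from h import *
grab('wrist','w4');g=grab('scene','s4');crop(g,230,170,140,130,4,'s4c')"
```

```text
3.45 [0.4361 0.0865 0.06  ] [ 0.03 -0.22  2.17 -0.    1.19 -0.49] F [-0.4 -0.6 -0.6] w 1.003
[ 0.12 -0.06  0.01] [ 0.04 -0.01  0.01]
```

View pics/w4.png

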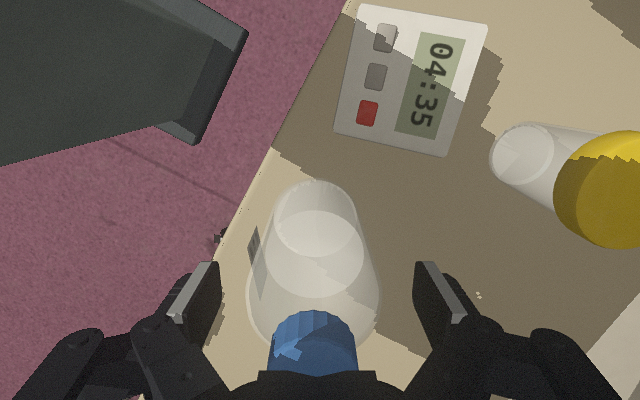

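View pics/s4c.png

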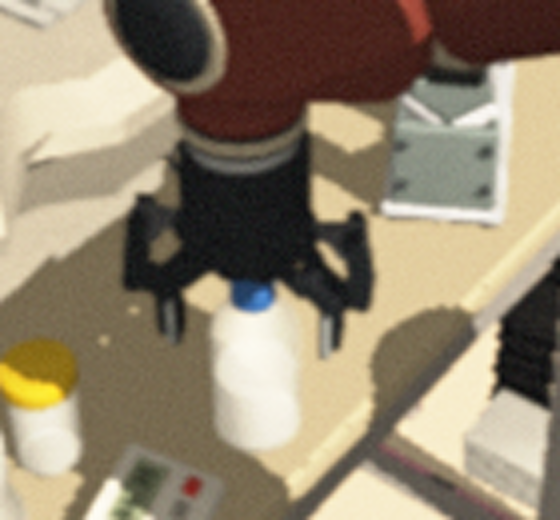

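The bottle is centred between the pads, and the gripper body clears the cap. I'll go 3 mm lower and close.

Call:
drive_tool(
  series=[
    {"x": 0.12,"y": 0,"z": 0,"ax": 0,"ay": 0,"az": 0},
    {"x": 0.12,"y": 0,"z": 0,"ax": 0,"ay": 0,"az": 0},
  ],
)

```text
time: 3.72
tool_pos: [0.4372, 0.0869, 0.0583]
tool_rot: [0.611, 0.357, 0.61, -0.356]
contact_force: [-1.1, 0.4, 0.0]
gripper_width: 0.999
```

Call:
drive_tool(
  series=[
    {"x": 0,"y": 0,"z": 0,"ax": 0,"ay": 0,"az": 0},
    {"x": 0,"y": 0,"z": 0,"ax": 0,"ay": 0,"az": 0},
    {"x": 0,"y": 0,"z": 0,"ax": 0,"ay": 0,"az": 0},
    {"x": 0,"y": 0,"z": 0,"ax": 0,"ay": 0,"az": 0},
    {"x": 0,"y": 0,"z": 0,"ax": 0,"ay": 0,"az": 0},
  ],
  hand=0,
)

```text
time: 4.13
tool_pos: [0.4365, 0.0869, 0.058]
tool_rot: [0.611, 0.356, 0.611, -0.356]
contact_force: [-2.3, -0.1, 5.4]
gripper_width: 0.635
```

Call:
drive_tool(
  series=[
    {"x": 0,"y": 0,"z": 0,"ax": 0,"ay": 0,"az": 0},
    {"x": 0,"y": 0,"z": 0,"ax": 0,"ay": 0,"az": 0},
    {"x": 0,"y": 0,"z": 0,"ax": 0,"ay": 0,"az": 0},
  ],
)

```text
time: 4.38
tool_pos: [0.4365, 0.0869, 0.058]
tool_rot: [0.611, 0.356, 0.611, -0.356]
contact_force: [-2.3, -1.3, 5.6]
gripper_width: 0.632
```

```bash
python3 n.py .435 .0855 .057 .51; python3 -c "
from h import *
grab('wrist','w5')"
```

```text
4.38 [0.4365 0.0869 0.058 ] [ 0.03 -0.22  2.17 -0.    1.19 -0.49] F [-2.3 -1.3  5.6] w 0.632
[ 0.04 -0.08  0.02] [ 0.06  0.01 -0.  ]
```

View pics/w5.png

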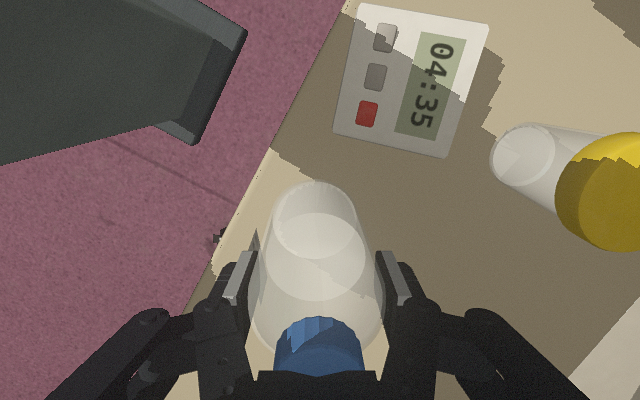

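The gripper closed on something at 0.632, about 54 mm, and I expected about 57. I'll lift a little and check the hold.

Call:
drive_tool(
  series=[
    {"x": -0.2,"y": 0,"z": 0,"ax": 0,"ay": 0,"az": 0},
    {"x": -0.5,"y": 0,"z": 0,"ax": 0,"ay": 0,"az": 0},
    {"x": -0.8,"y": 0,"z": 0,"ax": 0,"ay": 0,"az": 0},
    {"x": -1.2,"y": 0,"z": 0,"ax": 0,"ay": 0,"az": 0},
    {"x": -1.2,"y": 0,"z": 0,"ax": 0,"ay": 0,"az": 0},
  ],
)

```text
time: 4.85
tool_pos: [0.4378, 0.0871, 0.0898]
tool_rot: [0.612, 0.357, 0.61, -0.355]
contact_force: [0.7, -0.3, -1.1]
gripper_width: 0.634
```

```bash
python3 n.py .435 .0855 .057 .51; python3 -c "
from h import *
w=grab('wrist','w6');g=grab('scene','s6');crop(g,230,170,140,130,4,'s6c')
crop(w,180,170,280,230,2,'w6c')"
```

```text
4.85 [0.4378 0.0871 0.0898] [ 0.03 -0.26  2.15  0.    1.25 -0.49] F [ 0.7 -0.3 -1.1] w 0.634
[ 1.31 -0.14 -0.  ] [ 0.06  0.02 -0.05]
```

View pics/w6c.png

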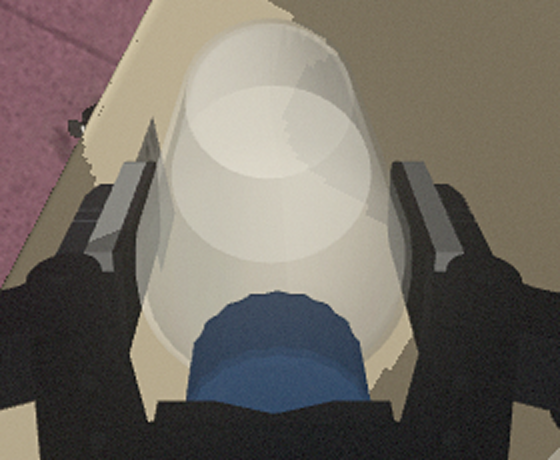

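View pics/s6c.png

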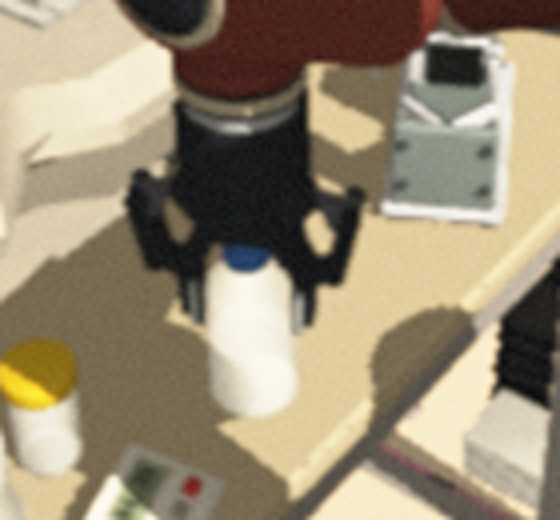

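```bash
python3 - <<'E'
from h import *
s=sensors.state();r=rot(s)
w=dict(np.load('pics/w6.npz'));g=dict(np.load('pics/s6.npz'))
for u,v,z in ((315-.3,219.5-.3,.0315),):
    p=onz(w,u,v,z);print('foot',p,'tool',r.inv().apply(p-s['tool_pos']))
w0=dict(np.load('pics/w4.npz'));print('foot before',onz(w0,316,225,0))
# scene: foot lowest edge & bottle axis
h=cv2.cvtColor(g['img'],cv2.COLOR_BGR2HSV);m=cv2.inRange(h,(100,90,40),(125,255,255));m[:220]=0;m[250:]=0;m[:,:280]=0;m[:,:280]=0;m[:,305:]=0
M=cv2.moments(m,True);print('cap px',M['m10']/M['m00'],M['m01']/M['m00'])
for tilt in (0,):
    top=s['tool_pos'].copy();top[2]=.0315+.12;print('pred cap',proj(g,top));
    b=s['tool_pos'].copy();b[2]=.0315;print('pred foot',proj(g,b))
b=onz(g,230+253/4-.4,170+378/4,.0315);print('scene foot centre guess',b)
E
```

```text
foot [0.43726253 0.08473224 0.0315    ] tool [ 0.05652315 -0.00075054  0.00215225]
foot before [0.43834242 0.08033957 0.        ]
cap px 290.82456140350877 233.6140350877193
pred cap [291.6077348  232.23311724]
pred foot [293.13589108 267.50388993]
scene foot centre guess [0.44377286 0.07952    0.0315    ]
```

```bash
python3 - <<'E'
from h import *
w=dict(np.load('pics/w6.npz'));s=sensors.state();im=w['img'].copy()
# draw predicted circles of an upright bottle under the TCP: foot rim(z=.0315) ,body top
for z,rad,col in ((.0315,.0285,(0,0,255)),(.0315+.087,.0285,(0,255,0)),(.0315+.115,.014,(0,255,255))):
    pts=np.array([proj(w,s['tool_pos']*[1,1,0]+[rad*np.cos(a),rad*np.sin(a),z]) for a in np.linspace(0,6.28,60)])
    cv2.polylines(im,[np.round(pts*8).astype(int)],True,col,1,cv2.LINE_AA,3)
crop({'img':im},180,160,280,240,2,'w6d')
E
```

```text
(no output)
```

View pics/w6d.png

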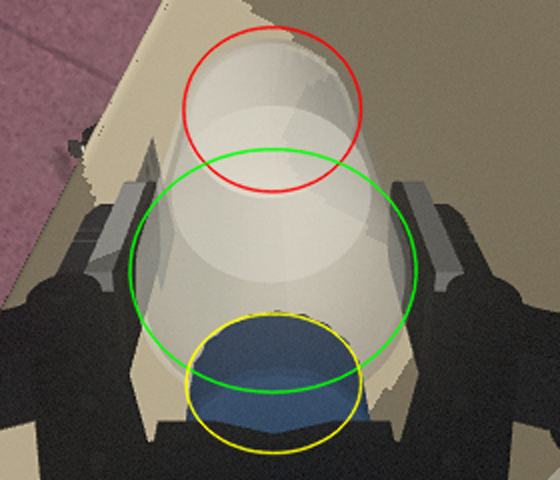

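```bash
python3 - <<'E'
from h import *
w=dict(np.load('pics/w6.npz'));s=sensors.state();im=w['img'].copy()
def circ(w,c,z,rad): return np.array([proj(w,[c[0]+rad*np.cos(a),c[1]+rad*np.sin(a),z]) for a in np.linspace(0,6.28,90)])
for zz,rad,col in ((.0,.0225,(0,0,255)),(.0018,.0267,(255,0,255)),(.006,.0285,(0,255,0)),(.115,.014,(0,255,255))):
    cv2.polylines(im,[np.round(circ(w,s['tool_pos'],.0315+zz,rad)*8).astype(int)],True,col,1,cv2.LINE_AA,3)
crop({'img':im},215,165,210,160,3,'w6e')
w=dict(np.load('pics/w4.npz'));im=w['img'].copy()
for zz,rad,col in ((.0,.0225,(0,0,255)),(.0018,.0267,(255,0,255)),(.006,.0285,(0,255,0)),(.115,.014,(0,255,255))):
    cv2.polylines(im,[np.round(circ(w,(.435,.0855),zz,rad)*8).astype(int)],True,col,1,cv2.LINE_AA,3)
crop({'img':im},215,165,210,180,3,'w4e')
E
```

```text
(no output)
```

View pics/w6e.png

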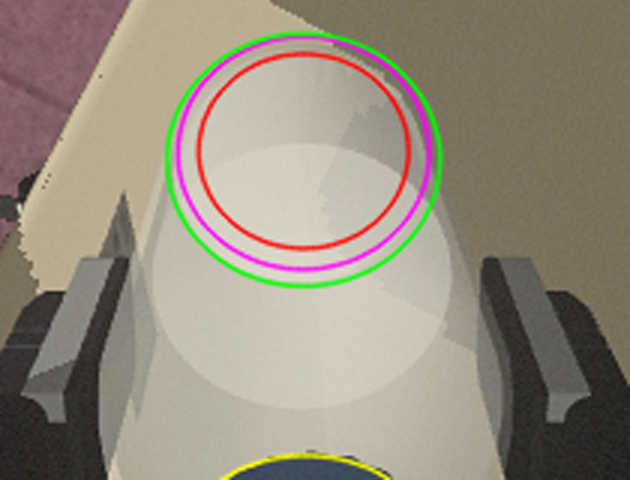

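View pics/w4e.png

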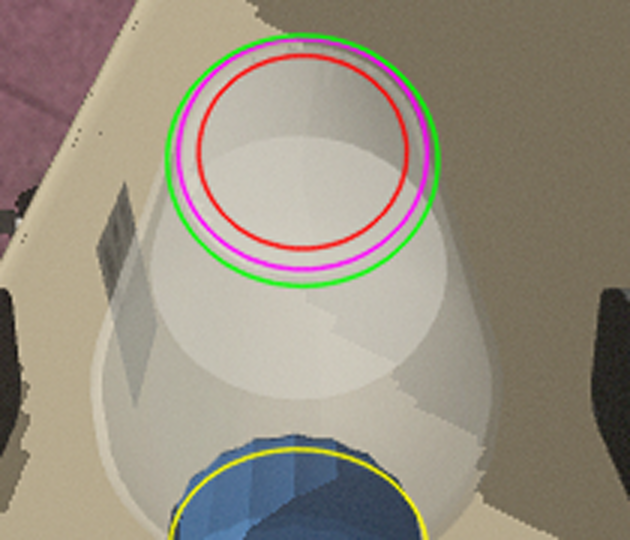

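The bottle is upright in the grip and its axis is within about 1 mm of the TCP: the predicted rings match at both foot and cap. Next I'll lift and carry it.

```bash
python3 n.py .4783 -.1963 .195 .51
```

```text
4.95 [0.4367 0.087  0.088 ] [ 0.03 -0.26  2.15  0.    1.25 -0.49] F [-0.1 -0.2 -2.1] w 0.633
[-4.28 -4.13 10.68] [ 0.06  0.01 -0.02]
```

Call:
drive_tool(
  series=[
    {"x": -1,"y": 0,"z": 0,"ax": 0,"ay": 0,"az": 0},
    {"x": -2.2,"y": -0.3,"z": 0.6,"ax": 0,"ay": 0,"az": 0},
    {"x": -3.4,"y": -0.7,"z": 1.6,"ax": 0,"ay": 0,"az": 0},
    {"x": -4.2,"y": -1.1,"z": 2.8,"ax": 0,"ay": 0,"az": 0},
    {"x": -4.3,"y": -1.5,"z": 4,"ax": 0,"ay": 0,"az": 0},
  ],
)

```text
time: 5.37
tool_pos: [0.4552, -0.0199, 0.1998]
tool_rot: [0.614, 0.357, 0.608, -0.355]
contact_force: [1.6, 0.6, -1.8]
gripper_width: 0.63
```

Call:
drive_tool(
  series=[
    {"x": 0,"y": -0.5,"z": 1.3,"ax": 0,"ay": 0,"az": 0},
    {"x": 0,"y": -1,"z": 2.6,"ax": 0,"ay": 0,"az": 0},
    {"x": 0,"y": -1.5,"z": 3.9,"ax": 0,"ay": 0,"az": 0},
    {"x": 0,"y": -2,"z": 5,"ax": 0,"ay": 0,"az": 0},
    {"x": 0,"y": -2.3,"z": 5.8,"ax": 0,"ay": 0,"az": 0},
  ],
)

```text
time: 5.78
tool_pos: [0.4737, -0.1755, 0.1939]
tool_rot: [0.61, 0.357, 0.611, -0.357]
contact_force: [0.4, -0.5, -1.7]
gripper_width: 0.63
```

Call:
drive_tool(
  series=[
    {"x": 0,"y": -0.2,"z": 0.5,"ax": 0,"ay": 0,"az": 0},
    {"x": 0,"y": -0.3,"z": 0.8,"ax": 0,"ay": 0,"az": 0},
    {"x": 0,"y": -0.3,"z": 0.8,"ax": 0,"ay": 0,"az": 0},
  ],
)

```text
time: 6.03
tool_pos: [0.4774, -0.1948, 0.1941]
tool_rot: [0.61, 0.357, 0.611, -0.357]
contact_force: [-1.0, 0.5, -2.5]
gripper_width: 0.634
```

```bash
python3 n.py .4783 -.1963 .195 .51; python3 -c "
from h import *
w=grab('wrist','w7');g=grab('scene','s7');crop(g,290,90,120,160,4,'s7c')"; python3 n.py .4783 -.1963 .195 .51
```

```text
6.03 [ 0.4774 -0.1948  0.1941] [-0.53 -0.19  1.9   0.    1.43 -1.05] F [-1.   0.5 -2.5] w 0.634
[-0.03  0.    0.07] [ 0.04 -0.01  0.  ]
6.13 [ 0.4774 -0.1933  0.1943] [-0.53 -0.19  1.9   0.    1.43 -1.05] F [-1.  -0.3 -2.2] w 0.633
[-0.03 -0.03  0.12] [ 0.07 -0.01  0.  ]
```

View pics/w7.png

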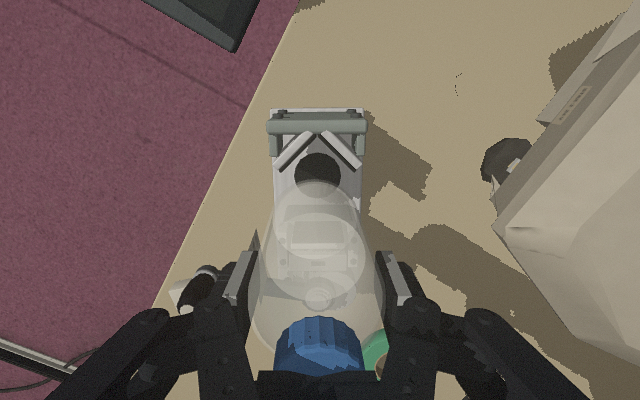

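View pics/s7c.png

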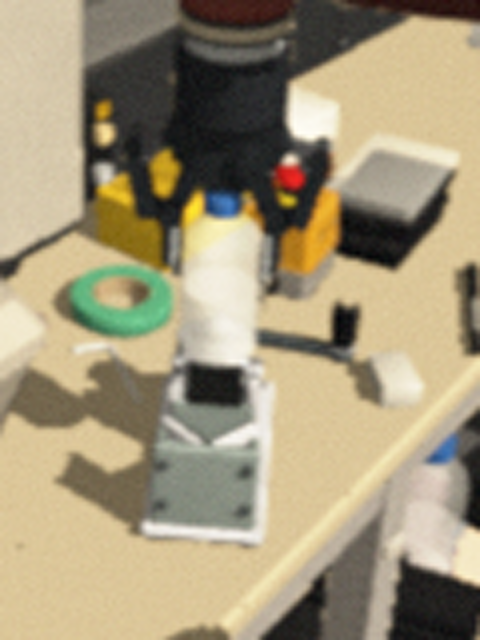

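The bottle is over the clamp, with the rest disc seen at about (317,175) beyond the bottle's foot. I'll measure the rest again from this closer view.

```bash
python3 - <<'E'
from h import *
from scipy.optimize import least_squares
w=dict(np.load('pics/w7.npz'));g=cv2.cvtColor(w['img'],cv2.COLOR_BGR2GRAY)
m=np.zeros_like(g);m[150:185,285:350]=(g[150:185,285:350]<60)*255
k,l,st,c=cv2.connectedComponentsWithStats(m);i=1+np.argmax(st[1:,4]);print(st[i])
ct=max(cv2.findContours((l==i).astype('uint8'),0,1)[0],key=len)[:,0]
pts=np.array([p for p in ct if p[1]<180])
P=np.array([onz(w,*p,.034)[:2] for p in pts.astype(float)])
f=least_squares(lambda q:np.hypot(P[:,0]-q[0],P[:,1]-q[1])-q[2],[.478,-.195,.022],loss='soft_l1',f_scale=.0005)
print(f.x,np.abs(f.fun).max(),np.sqrt((f.fun**2).mean()))
f2=least_squares(lambda q:np.hypot(P[:,0]-q[0],P[:,1]-q[1])-.0215,[.478,-.195],loss='soft_l1',f_scale=.0005);print(f2.x)
crop(w,250,95,135,110,5,'w7c')
E
```

```text
[ 295  153   46   32 1047]
[ 0.47487818 -0.18976336  0.01672092] 0.008401330912847211 0.003891085365960859
[ 0.47779187 -0.19506669]
```

View pics/w7c.png

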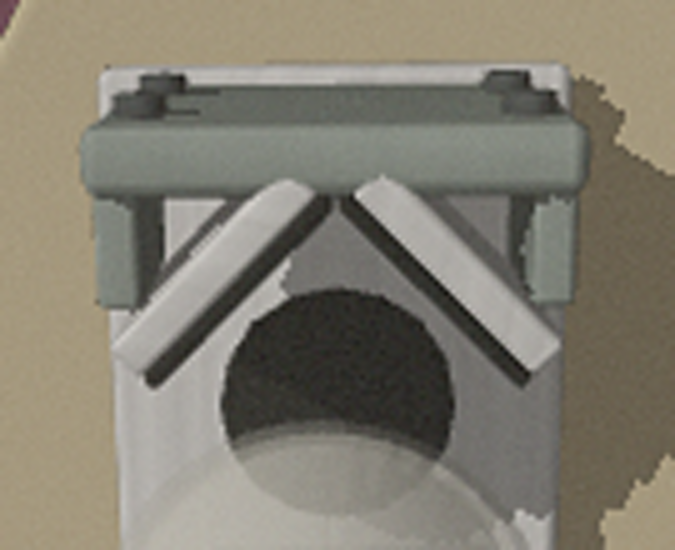

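```bash
python3 - <<'E'
from h import *
w=dict(np.load('pics/w7.npz'))
print(onz(w,317.2,175.1,.034),[onz(w,u,v,.034) for u,v in ((250+221/5-.4,175.1),(250+455/5-.4,175.1),(317.2,95+288/5-.4),(317.2,95+517/5-.4))])
# V inner top edges (bottom side of light stripe)
L=[onz(w,250+u/5-.4,95+v/5-.4,.086)[:2] for u,v in ((145,375),(318,200))]
Rr=[onz(w,250+u/5-.4,95+v/5-.4,.086)[:2] for u,v in ((532,372),(345,195))]
print(L,Rr)
def line(a,b): d=(b-a)/np.linalg.norm(b-a);return a,d
al=[np.degrees(np.arctan2(*(q[1]-q[0])[::-1])) for q in (L,Rr)];print(al,'theta',np.mean(al)-90)
A=np.array([L[1]-L[0],-(Rr[1]-Rr[0])]).T;t=np.linalg.solve(A,Rr[0]-L[0]);apex=L[0]+t[0]*(L[1]-L[0]);print('apex',apex)
th=np.radians(np.mean(al)-90);y=np.array([-np.sin(th),np.cos(th)]);print('seat',apex-y*.0285*np.sqrt(2),'rest',apex-y*(.0285*np.sqrt(2)+.005))
E
```

```text
[ 0.47724134 -0.1947593   0.034     ] [array([ 0.45827571, -0.20545881,  0.034     ]), array([ 0.49620624, -0.18406019,  0.034     ]), array([ 0.4666377 , -0.17598731,  0.034     ]), array([ 0.48833355, -0.21439621,  0.034     ])]
[array([ 0.44228634, -0.19321792]), array([ 0.45235019, -0.15688644])] [array([ 0.49372555, -0.1636555 ]), array([ 0.45547371, -0.15427841])]
[np.float64(74.51722001240395), np.float64(166.22609059939333)] theta 30.371655305898642
apex [ 0.4532253  -0.15372723]
seat [ 0.47360383 -0.18850101] rest [ 0.47613187 -0.19281482]
```

Rest centre measures (0.4772,-0.1948), consistent again. I'll aim 1.5 mm towards the jaw and come down.

Call:
drive_tool(
  series=[
    {"x": 0.3,"y": 0,"z": 0.07,"ax": 0,"ay": 0,"az": 0},
    {"x": 0.8,"y": 0,"z": 0.07,"ax": 0,"ay": 0,"az": 0},
    {"x": 1.2,"y": 0,"z": 0.07,"ax": 0,"ay": 0,"az": 0},
    {"x": 1.6,"y": 0,"z": 0.07,"ax": 0,"ay": 0,"az": 0},
    {"x": 1.8,"y": 0,"z": 0.07,"ax": 0,"ay": 0,"az": 0},
  ],
)

```text
time: 6.55
tool_pos: [0.4771, -0.1945, 0.1467]
tool_rot: [0.61, 0.356, 0.612, -0.356]
contact_force: [-0.1, -0.3, -2.2]
gripper_width: 0.632
```

Call:
drive_tool(
  series=[
    {"x": 0.3,"y": 0,"z": 0,"ax": 0,"ay": 0,"az": 0},
    {"x": 0.7,"y": 0,"z": 0,"ax": 0,"ay": 0,"az": 0},
    {"x": 1.1,"y": 0,"z": 0,"ax": 0,"ay": 0,"az": 0},
    {"x": 1.5,"y": 0,"z": 0,"ax": 0,"ay": 0,"az": 0},
    {"x": 1.7,"y": 0,"z": 0,"ax": 0,"ay": 0,"az": 0},
  ],
)

```text
time: 6.97
tool_pos: [0.4775, -0.1953, 0.105]
tool_rot: [0.61, 0.356, 0.612, -0.356]
contact_force: [-0.2, -0.3, -2.3]
gripper_width: 0.633
```

```bash
python3 n.py .4780 -.1962 .092 .51; python3 -c "
from h import *
w=grab('wrist','w8');g=grab('scene','s8');crop(g,290,110,120,130,5,'s8c');crop(w,200,100,240,220,3,'w8c')"; python3 n.py .4780 -.1962 .092 .51
```

```text
6.97 [ 0.4775 -0.1953  0.105 ] [-0.53 -0.09  1.98 -0.    1.26 -1.05] F [-0.2 -0.3 -2.3] w 0.633
[0.52 0.   0.04] [ 0.06 -0.03  0.01]
7.07 [ 0.4774 -0.1952  0.1054] [-0.53 -0.09  1.98 -0.    1.26 -1.05] F [-0.7 -0.2 -2.2] w 0.635
[0.54 0.   0.05] [ 0.06 -0.03  0.02]
```

View pics/w8c.png

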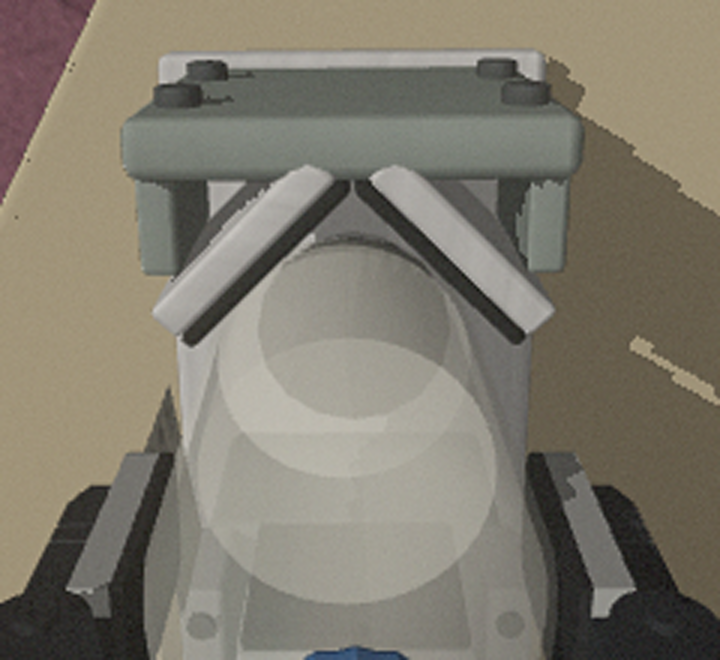

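View pics/s8c.png

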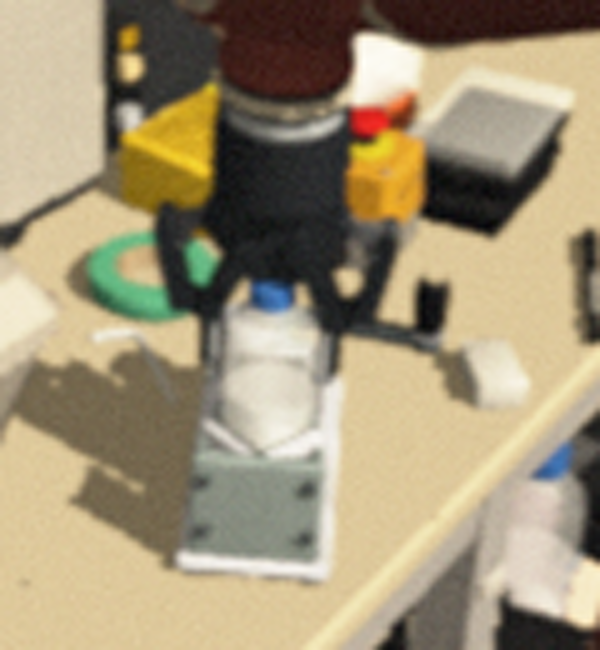

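The foot is inside the V and clear of both faces. The rest looks about 1 mm towards tool +y from the bottle axis, so I'll nudge that way while settling down.

Call:
drive_tool(
  series=[
    {"x": 0,"y": 0.04,"z": 0.04,"ax": 0,"ay": 0,"az": 0},
    {"x": 0.1,"y": 0.04,"z": 0.04,"ax": 0,"ay": 0,"az": 0},
    {"x": 0.2,"y": 0.04,"z": 0.04,"ax": 0,"ay": 0,"az": 0},
    {"x": 0.3,"y": 0.04,"z": 0.04,"ax": 0,"ay": 0,"az": 0},
    {"x": 0.4,"y": 0.04,"z": 0.04,"ax": 0,"ay": 0,"az": 0},
  ],
)

```text
time: 7.48
tool_pos: [0.4798, -0.1961, 0.0972]
tool_rot: [0.611, 0.356, 0.611, -0.356]
contact_force: [-0.3, -0.8, -2.3]
gripper_width: 0.632
```

Call:
drive_tool(
  series=[
    {"x": 0.05,"y": 0,"z": 0,"ax": 0,"ay": 0,"az": 0},
    {"x": 0.1,"y": 0,"z": 0,"ax": 0,"ay": 0,"az": 0},
    {"x": 0.1,"y": 0,"z": 0,"ax": 0,"ay": 0,"az": 0},
  ],
)

```text
time: 7.73
tool_pos: [0.4795, -0.1959, 0.0943]
tool_rot: [0.611, 0.356, 0.611, -0.356]
contact_force: [0.4, 0.6, -0.8]
gripper_width: 0.636
```

Call:
drive_tool(
  series=[
    {"x": 0.04,"y": 0,"z": 0,"ax": 0,"ay": 0,"az": 0},
    {"x": 0.04,"y": 0,"z": 0,"ax": 0,"ay": 0,"az": 0},
  ],
)

```text
time: 7.9
tool_pos: [0.4797, -0.196, 0.0935]
tool_rot: [0.611, 0.356, 0.611, -0.356]
contact_force: [0.5, 1.0, -1.0]
gripper_width: 0.634
```

```bash
python3 n.py .4780 -.1962 .092 .51; python3 -c "
from h import *
w=grab('wrist','w9');crop(w,200,100,240,220,3,'w9c')"; python3 n.py .4780 -.1962 .092 .51
```

```text
7.9 [ 0.4797 -0.196   0.0935] [-0.53 -0.08  1.98  0.    1.24 -1.05] F [ 0.5  1.  -1. ] w 0.634
[ 0.06 -0.06 -0.03] [ 0.06 -0.    0.  ]
7.95 [ 0.4797 -0.196   0.0936] [-0.53 -0.08  1.98  0.    1.24 -1.05] F [ 0.3  0.3 -2. ] w 0.627
[ 0.06 -0.06 -0.03] [ 0.06 -0.   -0.  ]
```

View pics/w9c.png

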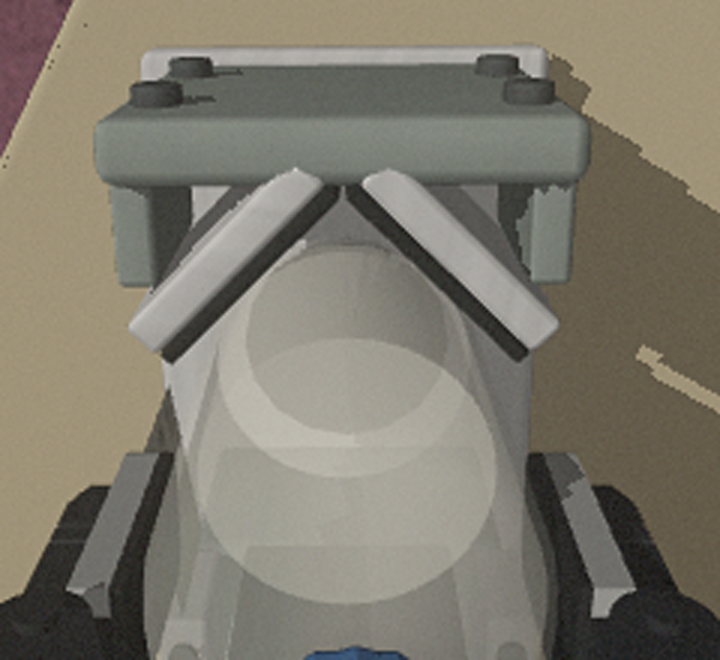

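```bash
python3 - <<'E'
from h import *
w=dict(np.load('pics/w9.npz'));s=sensors.state()
q=lambda c,z,r:np.array([proj(w,[c[0]+r*np.cos(a),c[1]+r*np.sin(a),z]) for a in np.linspace(0,2*np.pi,721)])
def ext(n,P): P=(P-[200,100]+.4)*3;print(n,'cols',P[:,0].min().round(),P[:,0].max().round(),'rows',P[:,1].min().round(),P[:,1].max().round())
t=s['tool_pos'];ext('rest22@.4774,-.195',q((.4774,-.195),.034,.022));ext('rest21',q((.4774,-.195),.034,.021))
for zf in (.034,.0355):
    for dz,r in ((0,.0225),(.0018,.0267),(.006,.0285)): ext(f'foot {zf} {dz}',q(t,zf+dz,r))
E
```

```text
rest22@.4774,-.195 cols 245.0 449.0 rows 243.0 433.0
rest21 cols 250.0 445.0 rows 247.0 429.0
foot 0.034 0 cols 250.0 458.0 rows 250.0 443.0
foot 0.034 0.0018 cols 229.0 479.0 rows 233.0 464.0
foot 0.034 0.006 cols 219.0 490.0 rows 230.0 481.0
foot 0.0355 0 cols 249.0 459.0 rows 252.0 446.0
foot 0.0355 0.0018 cols 229.0 480.0 rows 235.0 467.0
foot 0.0355 0.006 cols 218.0 491.0 rows 232.0 484.0
```

Call:
drive_tool(
  series=[
    {"x": 0,"y": 0,"z": -0.08,"ax": 0,"ay": 0,"az": 0},
    {"x": 0.03,"y": 0,"z": -0.08,"ax": 0,"ay": 0,"az": 0},
    {"x": 0.06,"y": 0,"z": -0.08,"ax": 0,"ay": 0,"az": 0},
    {"x": 0.06,"y": 0,"z": -0.08,"ax": 0,"ay": 0,"az": 0},
  ],
)

```text
time: 8.28
tool_pos: [0.4787, -0.1943, 0.0921]
tool_rot: [0.611, 0.356, 0.611, -0.356]
contact_force: [0.5, -0.5, -1.4]
gripper_width: 0.632
```

Call:
drive_tool(
  series=[
    {"x": 0.03,"y": 0,"z": 0,"ax": 0,"ay": 0,"az": 0},
    {"x": 0.03,"y": 0,"z": 0,"ax": 0,"ay": 0,"az": 0},
  ],
)

```text
time: 8.45
tool_pos: [0.4789, -0.1945, 0.092]
tool_rot: [0.611, 0.356, 0.611, -0.356]
contact_force: [-1.5, -0.5, 2.8]
gripper_width: 0.63
```

There is contact now, with about 5 N of weight transferred. I'll release.

Call:
drive_tool(
  series=[
    {"x": 0,"y": 0,"z": 0,"ax": 0,"ay": 0,"az": 0},
    {"x": 0,"y": 0,"z": 0,"ax": 0,"ay": 0,"az": 0},
    {"x": 0,"y": 0,"z": 0,"ax": 0,"ay": 0,"az": 0},
    {"x": 0,"y": 0,"z": 0,"ax": 0,"ay": 0,"az": 0},
    {"x": 0,"y": 0,"z": 0,"ax": 0,"ay": 0,"az": 0},
  ],
  hand=1,
)

```text
time: 8.87
tool_pos: [0.4787, -0.1943, 0.0913]
tool_rot: [0.611, 0.356, 0.611, -0.356]
contact_force: [-0.6, -1.0, 0.5]
gripper_width: 1.003
```

```bash
python3 n.py .4780 -.1962 .25 .51; python3 -c "
from h import *
w=grab('wrist','w10');g=grab('scene','s10');crop(g,290,110,120,130,5,'s10c')"
```

```text
8.87 [ 0.4787 -0.1943  0.0913] [-0.53 -0.08  1.98  0.    1.23 -1.04] F [-0.6 -1.   0.5] w 1.003
[-6.35 -0.06  0.05] [ 0.06  0.   -0.  ]
```

View pics/w10.png

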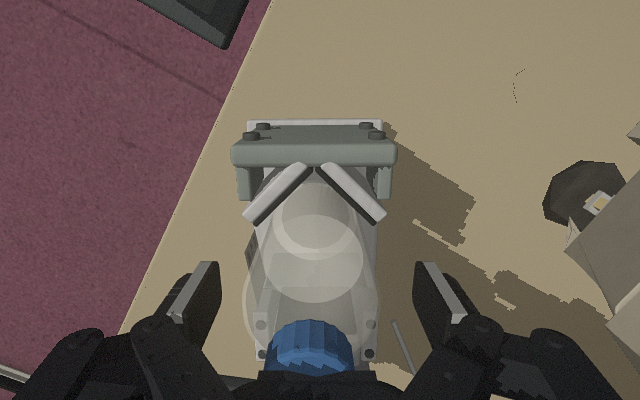

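View pics/s10c.png

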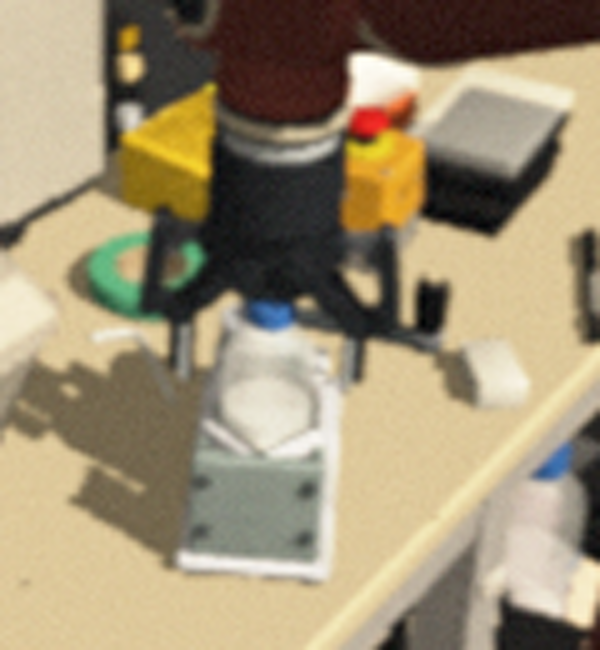

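The bottle stands free with the fingers open. The cap is at (309,348) in the wrist view. I'll back straight up and look again.

Call:
drive_tool(
  series=[
    {"x": -0.8,"y": 0,"z": 0,"ax": 0,"ay": 0,"az": 0},
    {"x": -1.8,"y": 0,"z": 0,"ax": 0,"ay": 0,"az": 0},
    {"x": -3,"y": 0,"z": 0,"ax": 0,"ay": 0,"az": 0},
    {"x": -4.2,"y": 0,"z": 0,"ax": 0,"ay": 0,"az": 0},
    {"x": -5.4,"y": 0,"z": 0,"ax": 0,"ay": 0,"az": 0},
  ],
)

```text
time: 9.38
tool_pos: [0.4784, -0.1941, 0.2275]
tool_rot: [0.611, 0.356, 0.611, -0.356]
contact_force: [1.3, -0.1, -0.2]
gripper_width: 1.005
```

Call:
drive_tool(
  series=[
    {"x": -0.6,"y": 0,"z": 0,"ax": 0,"ay": 0,"az": 0},
    {"x": -0.6,"y": 0,"z": 0,"ax": 0,"ay": 0,"az": 0},
  ],
)

```text
time: 9.55
tool_pos: [0.4808, -0.1955, 0.2468]
tool_rot: [0.614, 0.356, 0.608, -0.356]
contact_force: [0.4, -0.9, 0.6]
gripper_width: 0.999
```

```bash
python3 n.py .433 -.306 .20 .51; python3 - <<'E'
from h import *
w=grab('wrist','w11');g=grab('scene','s11');crop(g,290,110,120,130,5,'s11c');crop(w,200,130,240,240,3,'w11c')
out=[]
for n,f,roi in (('w',w,(200,130,440,400)),('s',g,(320,150,370,215))):
    h=cv2.cvtColor(f['img'],cv2.COLOR_BGR2HSV);m=cv2.inRange(h,(100,90,40),(125,255,255));k=np.zeros_like(m);x0,y0,x1,y1=roi;k[y0:y1,x0:x1]=m[y0:y1,x0:x1]
    M=cv2.moments(k,True);c=(M['m10']/M['m00'],M['m01']/M['m00']);print(n,c,M['m00'],onz(f,*c,.155));out.append(ray(f,*c))
print(tri(out))
E
```

```text
9.55 [ 0.4808 -0.1955  0.2468] [-0.53 -0.22  1.84  0.    1.51 -1.04] F [ 0.4 -0.9  0.6] w 0.999
[ 1.88 -3.85  2.89] [ 0.06  0.09 -0.05]
w (312.06282271944923, 196.6764199655766) 1162.0 [ 0.47694932 -0.19590355  0.155     ]
s (344.21666666666664, 171.41666666666666) 60.0 [ 0.47645425 -0.19399255  0.155     ]
(array([ 0.47747794, -0.19623876,  0.15336955]), [np.float64(0.0003109673552744202), np.float64(0.0003109673552745672)])
```

View pics/w11c.png

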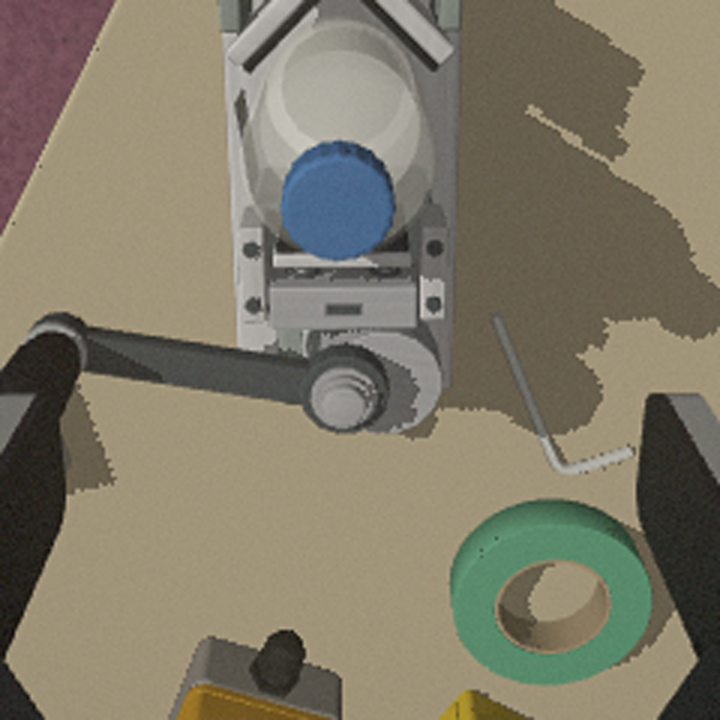

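View pics/s11c.png

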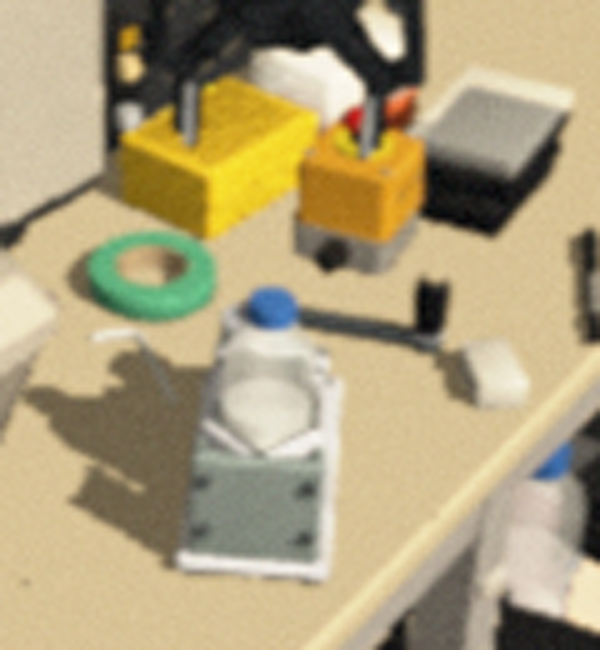

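The bottle stands on the rest: its cap is at (0.477,-0.196), 0.153 high, so it is upright and centred within 1 mm. Now I'll move over the knob with the hand half open.

Call:
drive_tool(
  series=[
    {"x": 0,"y": -0.9,"z": 0.7,"ax": 0,"ay": 0,"az": 0},
    {"x": 0,"y": -1.9,"z": 1.4,"ax": 0,"ay": 0,"az": 0},
    {"x": 0,"y": -2.9,"z": 2.1,"ax": 0,"ay": 0,"az": 0},
    {"x": 0.5,"y": -3.8,"z": 2.9,"ax": 0,"ay": 0,"az": 0},
    {"x": 1,"y": -3.8,"z": 2.9,"ax": 0,"ay": 0,"az": 0},
  ],
  hand=0.5,
)

```text
time: 10.07
tool_pos: [0.4296, -0.3075, 0.2142]
tool_rot: [0.609, 0.357, 0.611, -0.358]
contact_force: [-0.4, -0.2, -1.1]
gripper_width: 0.503
```

Call:
drive_tool(
  series=[
    {"x": 0.5,"y": 0,"z": 0,"ax": 0,"ay": 0,"az": 0},
    {"x": 0.5,"y": 0,"z": 0,"ax": 0,"ay": 0,"az": 0},
  ],
)

```text
time: 10.23
tool_pos: [0.4297, -0.302, 0.1981]
tool_rot: [0.608, 0.357, 0.614, -0.355]
contact_force: [-1.5, 0.1, -0.7]
gripper_width: 0.504
```

```bash
python3 - <<'E'
from h import *
w=grab('wrist','w12');g=grab('scene','s12');crop(g,330,110,120,130,5,'s12c');crop(w,200,130,240,240,3,'w12c')
E
python3 n.py .4325 -.3055 .10 .51
```

```text
10.33 [ 0.4313 -0.3027  0.2018] [-0.75 -0.16  1.87  0.    1.44 -1.27] F [-0.1 -0.2  0.3] w 0.498
[ 4.07 -0.01  0.14] [ 0.07 -0.04  0.01]
```

View pics/w12c.png

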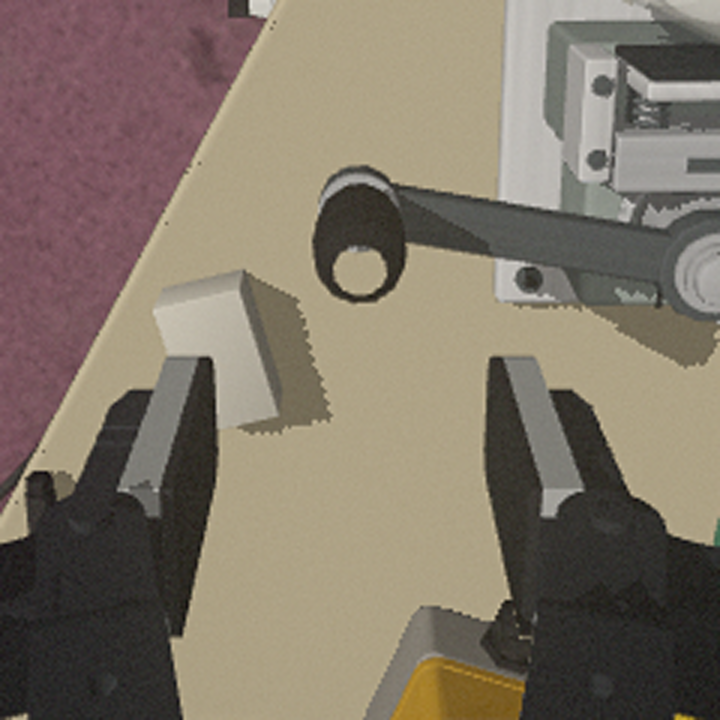

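View pics/s12c.png

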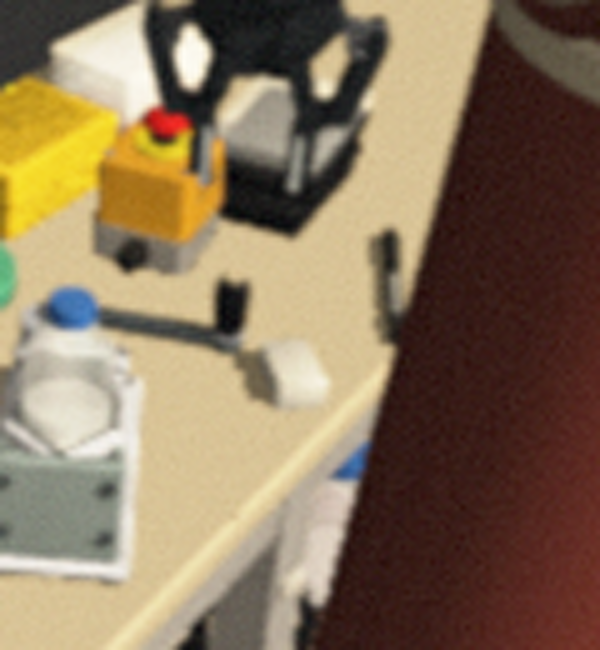

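```bash
python3 - <<'E'
from h import *
w=dict(np.load('pics/w12.npz'))
U=lambda u,v:(200+u/3-.3,130+v/3-.3)
for c in ((360,256),(360,270)): print(onz(w,*U(*c),.135))
print('rims',onz(w,*U(360,302),.135),onz(w,*U(313,255),.135),onz(w,*U(406,255),.135))
print('pivot',onz(w,*U(714,272),.095))
E
python3 n.py .4325 -.3055 .10 .51
```

```text
[ 0.43083242 -0.30148243  0.135     ]
[ 0.43247096 -0.3043618   0.135     ]
rims [ 0.43627424 -0.31104518  0.135     ] [ 0.42174279 -0.30635994  0.135     ] [ 0.43949627 -0.29630486  0.135     ]
pivot [ 0.52215125 -0.27309657  0.095     ]
10.33 [ 0.4313 -0.3027  0.2018] [-0.75 -0.16  1.87  0.    1.44 -1.27] F [-0.1 -0.2  0.3] w 0.498
[ 4.07 -0.01  0.14] [ 0.07 -0.04  0.01]
```

Knob top centre is about (0.432,-0.3035), within 2 mm of the TCP, and pivot (0.5222,-0.2731) agrees with earlier. I'll go down onto it.

Call:
drive_tool(
  series=[
    {"x": 0.8,"y": 0,"z": 0.04,"ax": 0,"ay": 0,"az": 0},
    {"x": 1.7,"y": 0,"z": 0.04,"ax": 0,"ay": 0,"az": 0},
    {"x": 2.6,"y": 0,"z": 0.04,"ax": 0,"ay": 0,"az": 0},
    {"x": 3.4,"y": 0,"z": 0.04,"ax": 0,"ay": 0,"az": 0},
    {"x": 4,"y": 0,"z": 0.04,"ax": 0,"ay": 0,"az": 0},
  ],
)

```text
time: 10.75
tool_pos: [0.4325, -0.3037, 0.1026]
tool_rot: [0.611, 0.356, 0.611, -0.355]
contact_force: [0.2, 0.5, 0.3]
gripper_width: 0.5
```

Call:
drive_tool(
  series=[
    {"x": 0,"y": 0,"z": 0,"ax": 0,"ay": 0,"az": 0},
    {"x": 0,"y": 0,"z": 0,"ax": 0,"ay": 0,"az": 0},
  ],
)

```text
time: 10.92
tool_pos: [0.4325, -0.3041, 0.1037]
tool_rot: [0.611, 0.356, 0.611, -0.356]
contact_force: [0.3, -0.1, 0.2]
gripper_width: 0.498
```

```bash
python3 - <<'E'
from h import *
w=grab('wrist','w13');crop(w,200,130,240,240,3,'w13c')
E
python3 n.py .432 -.3045 .10 .51
```

```text
10.97 [ 0.4331 -0.3049  0.105 ] [-0.75 -0.06  1.95  0.    1.26 -1.27] F [-0.5 -0.8  0.7] w 0.498
[ 0.2  -0.03 -0.04] [ 0.07  0.02 -0.01]
```

View pics/w13c.png

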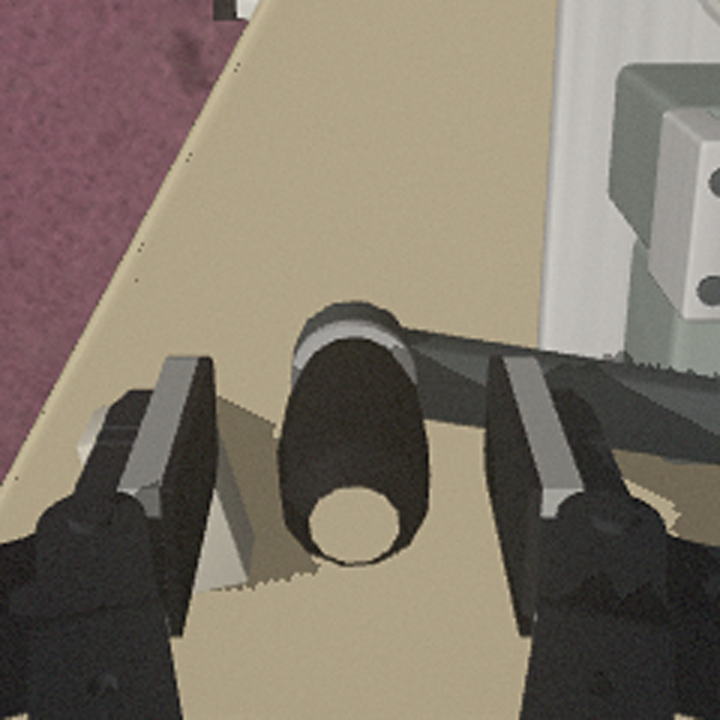

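The knob at column 354 is centred between the pads (about 350). I'll go down 4 mm and close.

Call:
drive_tool(
  series=[
    {"x": 0.15,"y": 0,"z": 0,"ax": 0,"ay": 0,"az": 0},
    {"x": 0.15,"y": 0,"z": 0,"ax": 0,"ay": 0,"az": 0},
  ],
)

```text
time: 11.13
tool_pos: [0.433, -0.3055, 0.1013]
tool_rot: [0.612, 0.356, 0.61, -0.356]
contact_force: [-0.2, -0.2, -0.2]
gripper_width: 0.5
```

Call:
drive_tool(
  series=[
    {"x": 0,"y": 0,"z": 0,"ax": 0,"ay": 0,"az": 0},
    {"x": 0,"y": 0,"z": 0,"ax": 0,"ay": 0,"az": 0},
    {"x": 0,"y": 0,"z": 0,"ax": 0,"ay": 0,"az": 0},
    {"x": 0,"y": 0,"z": 0,"ax": 0,"ay": 0,"az": 0},
    {"x": 0,"y": 0,"z": 0,"ax": 0,"ay": 0,"az": 0},
  ],
  hand=0,
)

```text
time: 11.55
tool_pos: [0.4333, -0.3052, 0.1012]
tool_rot: [0.612, 0.356, 0.61, -0.356]
contact_force: [2.5, 3.6, 5.5]
gripper_width: 0.23
```

```bash
python3 - <<'E'
from h import *
w=grab('wrist','w14');crop(w,200,130,240,240,3,'w14c')
E
python3 n.py .432 -.3045 .10 .51
```

```text
11.6 [ 0.4333 -0.3052  0.1012] [-0.75 -0.06  1.95  0.    1.25 -1.27] F [3.5 3.9 6.6] w 0.235
[ 0.05 -0.03 -0.05] [ 0.06  0.02 -0.02]
```

View pics/w14c.png

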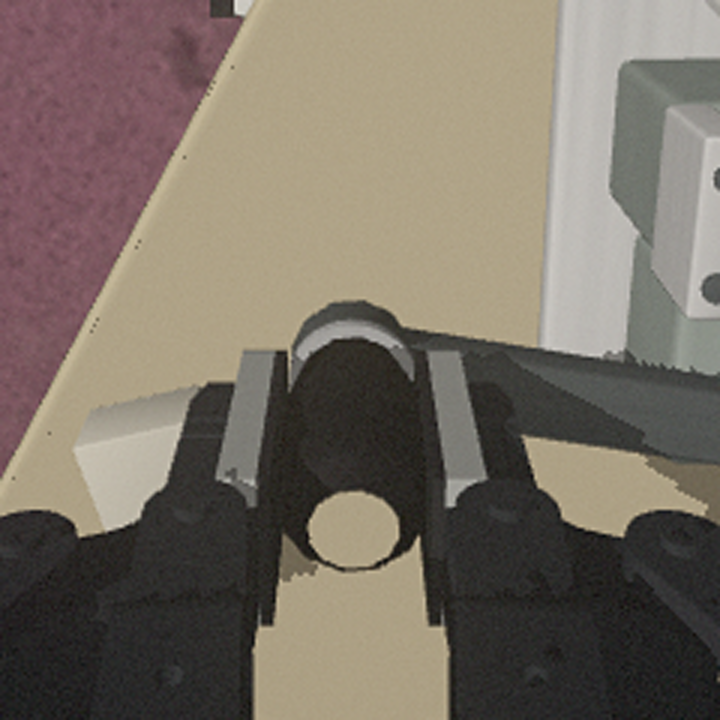

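The knob is gripped (opening 0.235, about 20 mm). I'll work out arc waypoints about the pivot.

```bash
cat > arc.py <<'E'
from h import *
P=np.array([.5220,-.2733])
def way(angs):
    s=sensors.state();r=rot(s);p=s['tool_pos'];d=p[:2]-P;a0=np.arctan2(d[1],d[0]);print('radius',np.linalg.norm(d),'ang deg',np.degrees(a0)%360,'F',np.round(s['contact_force'],1),'z',p[2],'w',s['gripper_width'])
    for a in angs:
        t=np.radians(a);q=P+.0945*np.array([np.cos(t),np.sin(t)])
        print(a,np.round(r.inv().apply(np.array([q[0],q[1],.1012])-p)/.025,2))
E
python3 -c "
from arc import *
way([205,210,215,220,225])"
```

```text
radius 0.09430947074033212 ang deg 199.77953367614714 F [3.5 3.9 6.6] z 0.10123099426360017 w 0.23466847487975487
205 [ 0.   -0.05  0.34]
210 [ 0.   -0.06  0.67]
215 [ 0.   -0.04  1.  ]
220 [0.   0.   1.33]
225 [0.   0.08 1.65]
```

Call:
drive_tool(
  series=[
    {"x": 0,"y": -0.05,"z": 0.34,"ax": 0,"ay": 0,"az": 0},
    {"x": 0,"y": -0.06,"z": 0.67,"ax": 0,"ay": 0,"az": 0},
    {"x": 0,"y": -0.04,"z": 1,"ax": 0,"ay": 0,"az": 0},
    {"x": 0,"y": 0,"z": 1.33,"ax": 0,"ay": 0,"az": 0},
    {"x": 0,"y": 0.08,"z": 1.65,"ax": 0,"ay": 0,"az": 0},
  ],
)

```text
time: 12.02
tool_pos: [0.4547, -0.3396, 0.1011]
tool_rot: [0.61, 0.357, 0.611, -0.356]
contact_force: [-0.7, 7.6, 9.5]
gripper_width: 0.239
```

```bash
python3 -c "
from arc import *
way([230,235,240,245,250])
w=grab('wrist','w15')"
```

```text
radius 0.09447509053804255 ang deg 224.56893865405735 F [-0.7  7.6  9.5] z 0.10113835835220153 w 0.23874058605222953
230 [-0.    0.11  0.34]
235 [-0.    0.24  0.64]
240 [-0.    0.39  0.94]
245 [-0.    0.57  1.21]
250 [-0.    0.77  1.47]
```

View pics/w15.png

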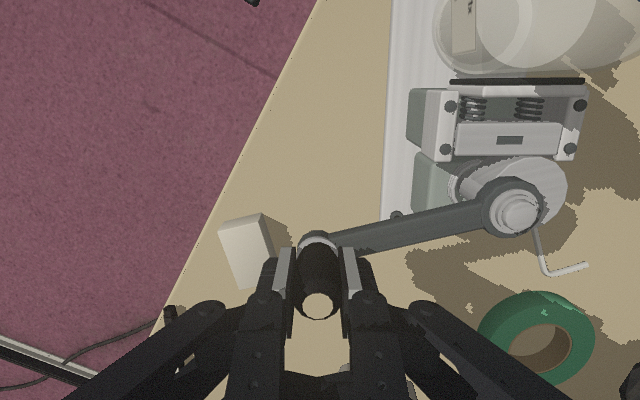

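The lever follows the knob, and the grip and forces are steady. I'll continue the arc.

Call:
drive_tool(
  series=[
    {"x": 0,"y": 0.11,"z": 0.34,"ax": 0,"ay": 0,"az": 0},
    {"x": 0,"y": 0.24,"z": 0.64,"ax": 0,"ay": 0,"az": 0},
    {"x": 0,"y": 0.39,"z": 0.94,"ax": 0,"ay": 0,"az": 0},
    {"x": 0,"y": 0.57,"z": 1.21,"ax": 0,"ay": 0,"az": 0},
    {"x": 0,"y": 0.77,"z": 1.47,"ax": 0,"ay": 0,"az": 0},
  ],
)

```text
time: 12.48
tool_pos: [0.4886, -0.362, 0.1011]
tool_rot: [0.61, 0.356, 0.612, -0.356]
contact_force: [-3.3, 7.3, 11.6]
gripper_width: 0.235
```

```bash
python3 -c "
from arc import *
way([255,260,265,270,275])"
```

```text
radius 0.0947694006133978 ang deg 249.3534186536091 F [-3.3  7.3 11.6] z 0.10110967367298768 w 0.23505900817069134
255 [-0.    0.26  0.27]
260 [-0.01  0.51  0.49]
265 [-0.01  0.77  0.69]
270 [-0.01  1.05  0.86]
275 [-0.01  1.34  1.01]
```

Call:
drive_tool(
  series=[
    {"x": -0.01,"y": 0.26,"z": 0.27,"ax": 0,"ay": 0,"az": 0},
    {"x": -0.02,"y": 0.51,"z": 0.49,"ax": 0,"ay": 0,"az": 0},
    {"x": -0.03,"y": 0.77,"z": 0.69,"ax": 0,"ay": 0,"az": 0},
    {"x": -0.03,"y": 1.05,"z": 0.86,"ax": 0,"ay": 0,"az": 0},
    {"x": -0.03,"y": 1.34,"z": 1.01,"ax": 0,"ay": 0,"az": 0},
  ],
)

```text
time: 12.9
tool_pos: [0.5285, -0.3682, 0.1011]
tool_rot: [0.609, 0.355, 0.613, -0.357]
contact_force: [-8.2, 2.7, 9.7]
gripper_width: 0.23
```

```bash
python3 -c "
from arc import *
way([280,285,290,295,300])
w=grab('wrist','w16');g=grab('top','t16');crop(g,300,130,130,100,6,'t16c')"
```

```text
radius 0.0950818697480433 ang deg 273.9419870602521 F [-8.2  2.7  9.7] z 0.10107790915728108 w 0.23043941649417868
280 [-0.01  0.38  0.13]
285 [-0.01  0.69  0.23]
290 [-0.01  1.02  0.3 ]
295 [-0.01  1.34  0.34]
300 [-0.02  1.67  0.35]
```

View pics/w16.png

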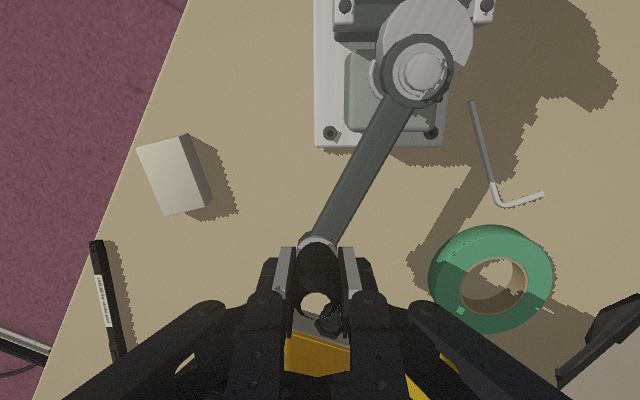

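The lever is at about 274°. The final target is about 300°, which is the start of 199.8° plus 100.3°. I'll continue.

Call:
drive_tool(
  series=[
    {"x": -0.01,"y": 0.38,"z": 0.13,"ax": 0,"ay": 0,"az": 0},
    {"x": -0.02,"y": 0.69,"z": 0.23,"ax": 0,"ay": 0,"az": 0},
    {"x": -0.02,"y": 1.02,"z": 0.3,"ax": 0,"ay": 0,"az": 0},
    {"x": -0.02,"y": 1.34,"z": 0.34,"ax": 0,"ay": 0,"az": 0},
    {"x": -0.02,"y": 1.55,"z": 0.35,"ax": 0,"ay": 0,"az": 0},
  ],
)

```text
time: 13.42
tool_pos: [0.5661, -0.3579, 0.1011]
tool_rot: [0.609, 0.354, 0.613, -0.358]
contact_force: [-8.7, -2.8, 6.0]
gripper_width: 0.235
```

Call:
drive_tool(
  series=[
    {"x": 0,"y": 0,"z": 0,"ax": 0,"ay": 0,"az": 0},
    {"x": 0,"y": 0,"z": 0,"ax": 0,"ay": 0,"az": 0},
  ],
)

```text
time: 13.58
tool_pos: [0.5666, -0.3577, 0.1012]
tool_rot: [0.609, 0.355, 0.612, -0.358]
contact_force: [-5.6, -1.1, 4.8]
gripper_width: 0.233
```

```bash
python3 -c "
from arc import *
way([298,300,302])
w=grab('wrist','w17');g=grab('top','t17');crop(g,300,130,130,100,6,'t17c');s=grab('scene','s17');crop(s,290,110,120,130,5,'s17c')"
```

```text
radius 0.09546052480444392 ang deg 297.8203966191895 F [-5.6 -1.1  4.8] z 0.10118503646458026 w 0.23329821094548694
298 [-0.    0.01 -0.04]
300 [-0.    0.14 -0.04]
302 [-0.    0.28 -0.04]
```

View pics/w17.png

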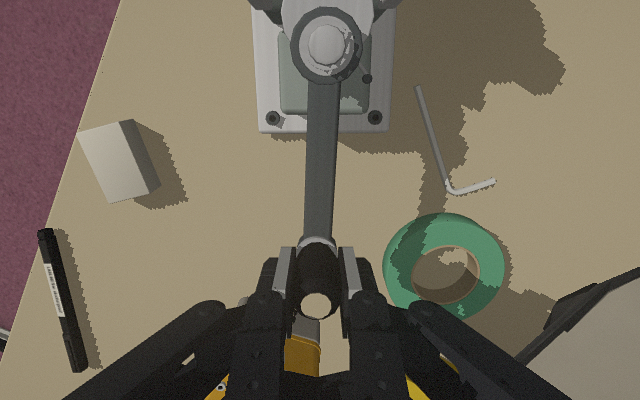

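View pics/s17c.png

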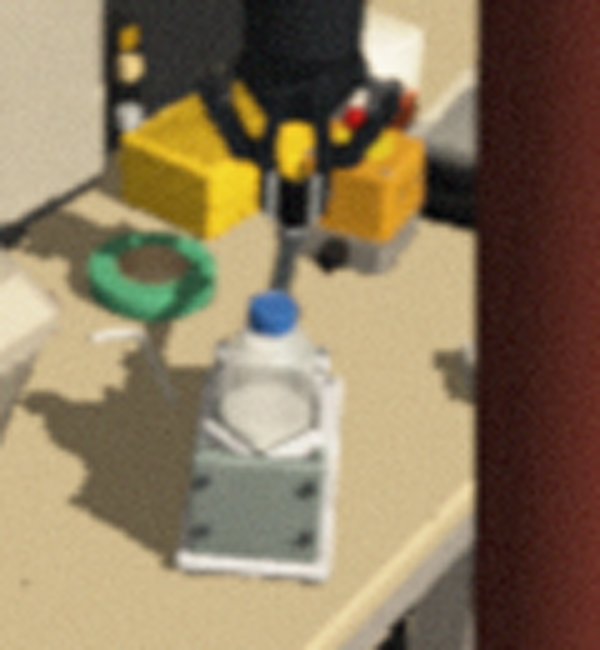

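View pics/t17c.png

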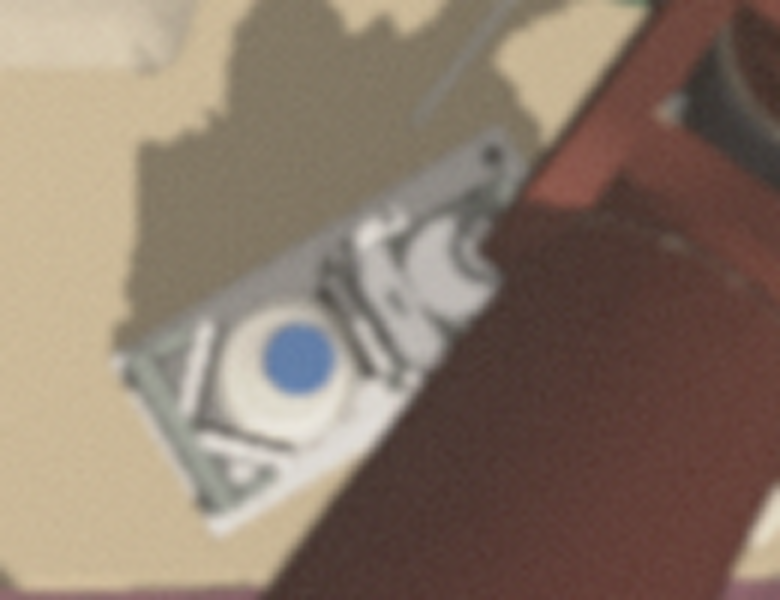

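The lever is nearly in line with the clamp (boss (326,45), knob ring (318,245)), and the bottle has moved into the V. I'll measure the lever angle against the clamp in this picture.

```bash
python3 - <<'E'
from h import *
w=dict(np.load('pics/w17.npz'));crop(w,220,0,200,260,3,'x');
im=cv2.resize(w['img'][0:260,230:410],None,fx=3,fy=3,interpolation=cv2.INTER_CUBIC);cv2.imwrite('pics/w17d.png',im[180:])
a=lambda d:np.degrees(np.arctan2(d[1],d[0]))
s=sensors.state();print('tool theta',a(rot(s).as_matrix()[:,1]), s['tool_pos'])
l=[[onz(w,u,v,.09)[:2] for u,v in e] for e in (((308,85),(304,238)),((341,85),(332,238)))]
print('lever dir',[a(e[1]-e[0])+360 for e in l],'mid',a(l[0][1]+l[1][1]-l[0][0]-l[1][0])+360)
c=[onz(w,u,v,.012)[:2] for u,v in ((273,118),(375,117))];print('screws -> theta',a(c[1]-c[0]),np.linalg.norm(c[1]-c[0]))
c=[onz(w,u,v,.01)[:2] for u,v in ((259,133),(388,130))];print('edge -> theta',a(c[1]-c[0]),np.linalg.norm(c[1]-c[0]))
for z in (.095,):
  p=onz(w,326,45,z);print('boss',p)
g=dict(np.load('pics/t17.npz'));h=cv2.cvtColor(g['img'],cv2.COLOR_BGR2HSV);m=cv2.inRange(h,(100,90,40),(125,255,255));m[:,:330]=0;m[:,370:]=0
M=cv2.moments(m,True);print('cap now',onz(g,M['m10']/M['m00'],M['m01']/M['m00'],.157))
E
```

```text
tool theta 29.50484934944333 [ 0.56646192 -0.35774323  0.10116106]
lever dir [np.float64(297.4638751543937), np.float64(297.28962066662734)] mid 297.3767665995818
screws -> theta 30.088228551848324 0.06878453198361337
edge -> theta 30.87366146082275 0.08891324263819679
boss [ 0.52163383 -0.27206049  0.095     ]
cap now [ 0.47403644 -0.19195501  0.157     ]
```

View pics/w17d.png

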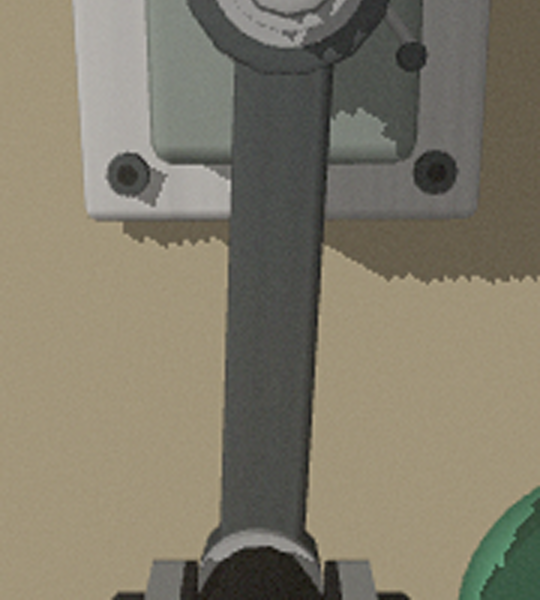

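In the same picture the lever points to 297.5°, while the clamp's -y lies at about 300°. I'll add the last 2.4°.

Call:
drive_tool(
  series=[
    {"x": 0,"y": 0.08,"z": -0.01,"ax": 0,"ay": 0,"az": 0},
    {"x": 0,"y": 0.16,"z": -0.02,"ax": 0,"ay": 0,"az": 0},
    {"x": 0,"y": 0.16,"z": -0.02,"ax": 0,"ay": 0,"az": 0},
    {"x": 0,"y": 0.16,"z": -0.02,"ax": 0,"ay": 0,"az": 0},
  ],
)

```text
time: 14.07
tool_pos: [0.5693, -0.3563, 0.1012]
tool_rot: [0.609, 0.354, 0.612, -0.358]
contact_force: [-6.4, -2.7, 5.0]
gripper_width: 0.231
```

```bash
python3 - <<'E'
from arc import *
way([300])
w=grab('wrist','w18');im=cv2.resize(w['img'][0:260,230:410],None,fx=3,fy=3,interpolation=cv2.INTER_CUBIC);cv2.imwrite('pics/w18d.png',im[180:])
E
```

```text
radius 0.09547777198281393 ang deg 299.66457433429474 F [-6.4 -2.7  5. ] z 0.10123799001194952 w 0.2310138214834682
300 [ 0.    0.02 -0.04]
```

View pics/w18d.png

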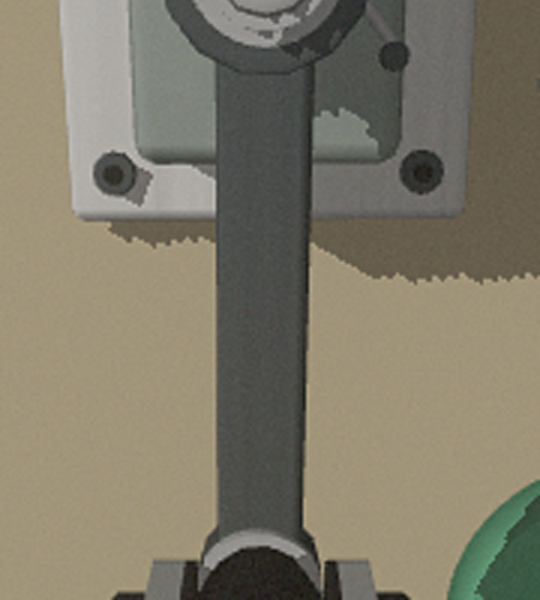

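```bash
python3 - <<'E'
from h import *
w=dict(np.load('pics/w18.npz'));a=lambda d:np.degrees(np.arctan2(d[1],d[0]))
U=lambda u,v:(230+u/3-.33,60+v/3-.33)
for z in (.085,.093):
  l=[[onz(w,*U(*p),z)[:2] for p in e] for e in (((217,80),(217,520)),((313,80),(304,520)))]
  print('lever',a(l[0][1]+l[1][1]-l[0][0]-l[1][0])+360)
S=[onz(w,*U(*p),.012)[:2] for p in ((114,174),(422,172))];print('theta screws',a(S[1]-S[0]))
S2=[onz(w,*U(*p),.01)[:2] for p in ((74,216),(466,215))];print('theta edge',a(S2[1]-S2[0]))
E
```

```text
lever 298.9425579938596
lever 298.94255799385957
theta screws 29.884220718884087
theta edge 29.68165708830224
```

Call:
drive_tool(
  series=[
    {"x": 0,"y": 0.03,"z": 0,"ax": 0,"ay": 0,"az": 0},
    {"x": 0,"y": 0.03,"z": 0,"ax": 0,"ay": 0,"az": 0},
    {"x": 0,"y": 0.03,"z": 0,"ax": 0,"ay": 0,"az": 0},
    {"x": 0,"y": 0.03,"z": 0,"ax": 0,"ay": 0,"az": 0},
  ],
)

```text
time: 14.45
tool_pos: [0.5698, -0.3559, 0.1012]
tool_rot: [0.609, 0.354, 0.612, -0.358]
contact_force: [-7.4, -3.6, 5.1]
gripper_width: 0.23
```

```bash
python3 - <<'E'
from arc import *
way([300])
g=grab('top','t19');h=cv2.cvtColor(g['img'],cv2.COLOR_BGR2HSV);m=cv2.inRange(h,(100,90,40),(125,255,255));m[:,:330]=0;m[:,370:]=0
M=cv2.moments(m,True);ct=(M['m10']/M['m00'],M['m01']/M['m00']);print('cap now',onz(g,*ct,.157))
s=grab('scene','s19');h=cv2.cvtColor(s['img'],cv2.COLOR_BGR2HSV);m=cv2.inRange(h,(100,90,40),(125,255,255));k=np.zeros_like(m);k[150:215,320:370]=m[150:215,320:370]
M=cv2.moments(k,True);cs=(M['m10']/M['m00'],M['m01']/M['m00']);print(tri([ray(g,*ct),ray(s,*cs)]))
crop(g,300,130,130,100,6,'t19c');crop(s,220,110,180,150,4,'s19c')
E
```

```text
radius 0.09547100553062243 ang deg 300.052401901666 F [-7.4 -3.6  5.1] z 0.10122513885191838 w 0.23040607700998175
300 [ 0.   -0.   -0.04]
cap now [ 0.47405167 -0.19210826  0.157     ]
(array([ 0.47476566, -0.19209137,  0.15353673]), [np.float64(0.000561066742224399), np.float64(0.0005610667422243789)])
```

View pics/t19c.png

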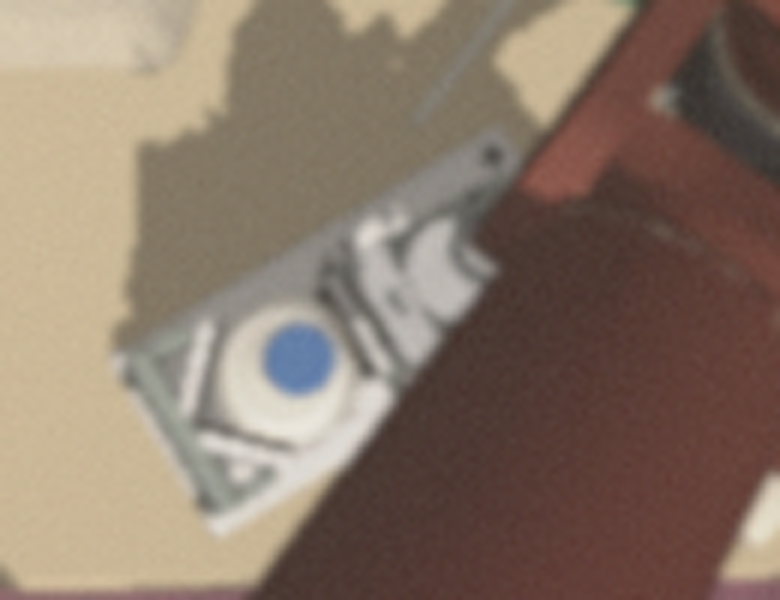

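View pics/s19c.png

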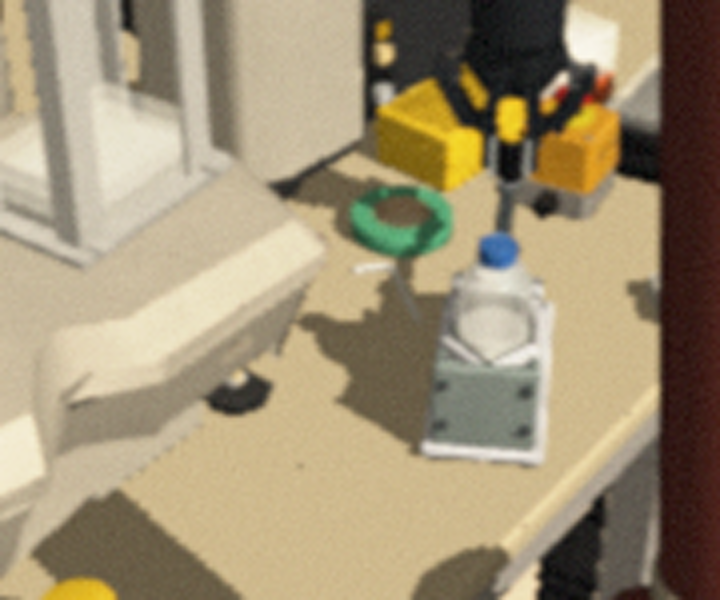

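The bottle stands upright against both V faces with the jaw touching it. Its cap is at (0.4745,-0.192) and the expected seat is (0.475,-0.191). The lever is held at the peak, so I'll hand in.

```bash
python3 -c "
from plant import workorder
print(workorder.job_done())"
```

```text
the job is handed in; nothing more can be done
None
```

The reagent bottle stands upright on the clamp's rest, pressed into the V. I handed the job in at about 14.6 s with the gripper still holding the lever at its highest lift point.

**Bottle:** I gripped it by the body, lowered it onto the rest, let go and backed off. Two views then put it on the rest, within about 1 mm of centre and upright.

**Lever:** I gripped the knob from above and swung it anticlockwise about its pivot, from about 200° to 300° (about 1.75 rad).

**Last checks:**
- **Seating:** the cap is at (0.4745, -0.192), 0.153 m high. The seat should be at about (0.475, -0.191), so this agrees within about 1.5 mm. The cap moved about 5 mm when the jaw pressed.
- **Lever angle:** the gripper is at 300.05°, against a target of about 300°. The last picture of the lever itself, taken before a final nudge of about 0.4°, showed 298.9°, with the clamp's axis at about 299.8° in the same picture.
- **Hold:** the gripper is steady on the knob, with about 8 N sideways and 5 N upward on the tool.
- **Other things on the bench:** nothing else was touched on purpose, and I saw no sign that anything had shifted. I did not measure them again at the end.

**Disagreements:**
- My pictures gave the clamp's turn as about 0.52 rad, slightly over the stated 0.5 limit. If the true turn is 0.5 rad, the lever could be about 1° past its highest point.
- The gripper read about 54 mm on the 57 mm bottle, but the bottle did not slip.

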